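# Snap the gear cover onto a strip light

### The arm

A 7-joint arm with a two-finger parallel gripper is mounted at the origin on the work surface. World frame = base frame: x ahead of the robot, y to its left, z up, the work surface at z = 0. Lengths are in mm, angles in rad, forces in N, time in s.
With the tool pointing down it reaches from about 400 to 875 mm from the base axis. Payload 4.4 kg.
Tool frame: the origin (TCP) lies on the centre line of the jaws, within the pads' length; the fingertips stand 8 mm ahead of it and the grasp point (between the pads) lies 11 mm behind it; x points along the fingers, z is the direction in which the jaws open and shut, and the axes are right-handed (so a half turn about x gives the same grasp; the last joint's range is limited). The gripper opens to 85 mm and grips with 20 to 120 N. Pads are 22 mm wide; open, the fingers measure 114 mm over their backs; the gripper's body (76 mm by 85 mm) begins 54 mm behind the grasp point. The pads swing forward as they close: fully open they stand 13 mm farther back than shut.
Start: joints at [1.265, 0.628, 0.038, 1.517, -0.027, 0.996, -0.02], TCP at [154.407, -631.408, 239.313] pointing down, gripper open.
Joint ranges: [-3.06, 3.06], [-0.37, 2.12], [-1.25, 1.32], [0.18, 2.47], [-1.1, 4.24], [0.23, 1.98], [-2.94, 2.94]. Speed limits (rad/s): [2.57, 2.57, 3.14, 3.14, 3.14, 3.14, 3.14].

### API

Orientations are given as [roll, pitch, yaw] about the fixed x, y, z axes, in that order (R = Rz(yaw) Ry(pitch) Rx(roll)).
In Python, from cell import ctrl, get_image, camera_params gives the robot as it stands. The module is installed in compiled form; this text tells all that it offers.
- The arm moves only by the shell command python3 -m handwheel 'ROWS'. ROWS is text: rows parted by semicolons, each of 7 numbers parted by spaces: the opening, from -1 (shut) to 1 (fully open), then the shift along the tool's x, y, z in mm, then the turn, a rotation vector about the tool's x, y, z in rad. In form: grip x y z wx wy wz; .... A call has 1 to 10 rows; each row shifts and turns the pose as measured when the row begins, along the tool's axes as they then stand; what a row does not reach is not made up. A row lasts 1/10 s, in which the tool goes at most 50 mm and 8.59 degrees, less where a joint would pass 70% of its speed; a pose out of reach is approached as far as the arm can. A call with a gripper value outside its range is refused whole. The fingers move at their own pace and stop on an object; the grip force is fixed at half the most. Time passes only in rows, so rows that do not move let the fingers close. It gives the time, the measured TCP pose, the force and the opening at its end, in the units of the state.
- ctrl.read_state(): the state, without advancing time (a new reading comes with each control period).
- get_image(name): name is "scene" or "top"; returns the picture (384x512x3 uint8, blue, green, red); there is no depth.
- camera_params(name): a dict with "fx", "fy", "cx", "cy" (pixels), "k1" (the pictures are not rectified: a ray, as slopes to the right and down, at radius r is drawn at 1 + k1 r^2 times it, then the intrinsics apply), "eye" and "orientation" of the camera in the world. Camera axes: x right, y up, looking along -z (the intrinsics and any distortion apply to the point x, -y, -z); pixel columns grow to the right and rows downward; lengths in mm; the calibration is good to about 2 mm. A picture is of the moment at which its call begins. camera_params takes no time and is no camera call.
- ctrl.finish_job(): hands the job in, once; it reports no verdict.
The state is a dict: "clock": time; "qpos": joint angles; "qd": joint speeds; "tau": joint torques, N m; "eef_pos": TCP position; "tool_rot": TCP orientation; "force": force on the tool from outside, world axes, zero at the start; "torque": the same for the moment, N m; "width": finger opening in mm.
Only numpy, scipy, OpenCV 4.12 (cv2) and the standard library are available. Lean on these libraries where they do the work, as an engineer would, in place of code of your own. Each camera call takes 0.05 s, during which the arm holds its last target.

### The job

Take the white gear cover from the bench and fit it on the strip light: bring its two end slots over the two blue snap hooks and press it straight down, kept level, until both ends click and it sits fully home, then let go. Press only as hard as the clicks need, because the plastic cracks if it is forced, and leave the tape, the carton and the screwdriver where they lie.

Things in the scene. Friction and masses are not known exactly. Their poses are not given: they have to be found in the camera images.
- cover_mid (a point): Centre of the white plastic gear cover (50 to 80 g), 16 mm above its underside, 16 mm below its top. An inverted tray 46 mm wide (its x), 84 mm long (its y), 32 mm high, lying open side down on the bench, z up, with a flat slotted ear at each end (121 mm over both ears). The same both ways round: either ear may go on either hook. Best gripped across the 46 mm, at mid-length.
- cover_ear_a (a point): Point at the underside of the ear at the cover's +y end, 51 mm from the cover's centre, 12 mm above the cover's underside; axes as cover_mid. The ear is 46 mm wide, 18.5 mm long, 4 mm thick. Its slot is 17 mm wide along x and reaches along y from the tray's end wall, 42 mm from the cover's centre, to 54.5 mm from it.
- cover_ear_b (a point): The same at the cover's -y end.
- fitting: Plywood jig that holds the strip light: board 80 x 470 x 12 mm, origin on the bench under its middle, z up, length along y, end stops 50 mm high at y = +-222 mm. In it, on packing strips of 0 to 30 mm, lies the white steel spine, 60 x 420 mm, 24 mm high, with driver parts (up to 17 mm tall) and the hooks in its middle. Nothing gives. Over 30 N of push by cover or gripper cracks the light.
- seat (a point): Point midway between the hooks in plan, 64.5 mm above the bench; axes as the jig. The true seat, the tops of four grey pedestals 13.5 mm above the spine, lies up to 15 mm above or below it: the packing is not measured, so feel or look for it. Home, the ears' undersides rest on the pedestals, cover_mid 4 mm above their tops, and the hooks' catches are 1.5 mm above the ears.
- hook_a_at (a point): Plan position of the hook at the jig's +y end, level with seat and 51 mm from it. Blue hook 34.5 mm tall above the spine, 14 mm wide along x (11 at its top), 4 mm thick beam, outer face 53 mm from the seat's centre; the barb outside it slopes from nothing near the top to 4.5 mm at 20.5 mm above the spine, flat catch at 19 mm. The slot's outer edge rides down the slope and bends the hook inwards.
- hook_b_at (a point): The same for the hook at the jig's -y end.
- hook_a (a joint): Bend of the hook at the jig's +y end, rad: 0 upright at rest, positive bent inwards to the other hook, about 0.15 as the barb passes the slot; back to 0 when the ear has clicked under. It takes 3 to 5 N of push per hook, up to about 10 N for both together; then the cover drops the last 2 mm onto its seat, which is hard: press slowly (under 10 mm/s) and stop as the force climbs again.
- hook_b (a joint): The same of the hook at the jig's -y end.
- tape_mid (a point): Centre of a roll of cream tape lying flat, 86 mm across, 24 mm high. Leave alone.
- carton_mid (a point): Centre of a small closed cardboard carton, 66 x 80 x 42 mm. Leave alone.
- screwdriver: Screwdriver with a green handle, 200 mm long, lying along y on the bench beyond the light. Leave alone.
Things that resemble listed ones, but are neither listed nor needed, are in the scene too. Of the things shaped like the part that bears cover_mid, the white one is meant.

How it is judged:
By the outcome, as a careful person would: the job done as asked, in the order asked, and still so for the second after the job is handed in, with the robot touching nothing.
It also fails if it takes over 45 s, if anything falls off the work surface, if the arm or the gripper's body presses on something with over 40 N, if the wrist force passes 120 N, or if a joint passes its speed limit or range.

## Working session

There is one attempt and no reset: what is moved stays moved. The work goes in short steps, Python scripts to look and compute and a shell command to move; the robot and the scene stay as the last step left them, time stands still between calls to the robot, and variables do not carry over. Pictures are saved under pics/ and viewed, and the job is handed in when it is done.

```bash
mkdir -p pics; python3 - <<'E'
from cell import ctrl,get_image,camera_params
import cv2
for n in("scene","top"):
    im=get_image(n);cv2.imwrite(f"pics/{n}0.png",im)
    print(n,camera_params(n))
print(ctrl.read_state())
E
```

```text
scene {'fx': 478.5987431326001, 'fy': 478.5987431326001, 'cx': 269.0672322671158, 'cy': 190.99735006001777, 'k1': -0.19213498073149884, 'eye': array([1066.61613416, 1055.13133554,  755.55700621]), 'orientation': array([ 0.99971136, -0.02061207,  2.67192762])}
top {'fx': 416.5041728042336, 'fy': 416.5041728042336, 'cx': 247.92830194340516, 'cy': 191.45507929192922, 'k1': -0.060692760312398245, 'eye': array([ 498.0555556 ,  129.00701145, 1004.66678541]), 'orientation': array([ 0.09073064, -0.03980473, -1.56622745])}
{'clock': 0.1, 'qpos': array([ 1.26519092,  0.62927501,  0.03844202,  1.51824699, -0.02701452,
        0.9963263 , -0.01999318]), 'qd': array([-0.00137009, -0.00191326,  0.00118389, -0.00247408,  0.00061214,
       -0.00103883, -0.00031123]), 'tau': array([ 3.57964302e-03, -5.64523852e+01,  1.23111192e+00, -1.93971956e+01,
        1.13395555e-02,  5.44726179e-03, -2.82291131e-05]), 'eef_pos': array([ 154.28972248, -630.860281  ,  238.47386253]), 'tool_rot': array([-3.13889727,  1.56905835,  1.81329873]), 'force': array([ 0.61293587,  0.15940991, -0.62130217]), 'torque': array([ 0.00903329, -0.00631816, -0.00533833]), 'width': 85.27433085165178}
```

View pics/scene0.png

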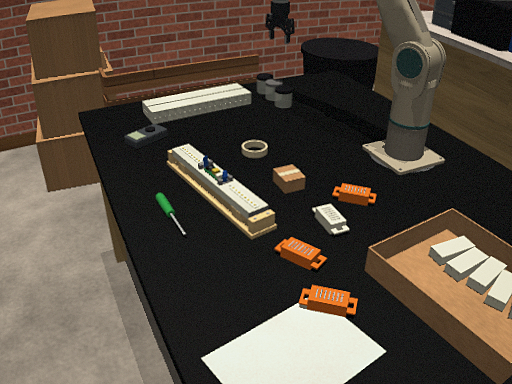

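View pics/top0.png

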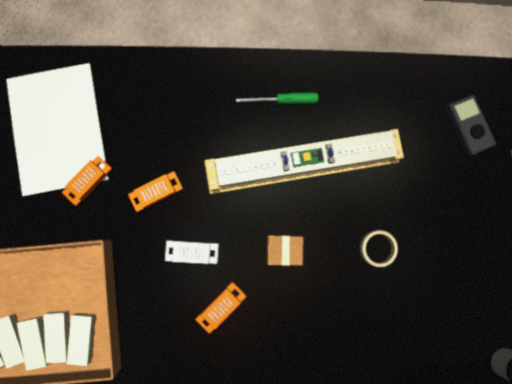

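```bash
cat > h.py <<'E'
import numpy as np, cv2
from scipy.spatial.transform import Rotation as R
from cell import ctrl,get_image,camera_params
def P(n):
    p=camera_params(n);return p,R.from_euler('xyz',p['orientation']).as_matrix()
def ray(n,u,v):
    p,M=P(n)
    d=np.array([(u-p['cx'])/p['fx'],(v-p['cy'])/p['fy']]);s=d.copy()
    for _ in range(30): s=d/(1+p['k1']*(s@s))
    return p['eye'],M@np.array([s[0],-s[1],-1])
def onz(n,u,v,z):
    e,d=ray(n,u,v);return e+d*(z-e[2])/d[2]
def proj(n,X):
    p,M=P(n);c=M.T@(np.asarray(X,float)-p['eye']);s=np.array([c[0],-c[1]])/-c[2]
    s=s*(1+p['k1']*(s@s));return np.array([p['cx']+p['fx']*s[0],p['cy']+p['fy']*s[1]])
def tri(pts):
    A=np.zeros((3,3));b=np.zeros(3)
    for n,u,v in pts:
        e,d=ray(n,u,v);d=d/np.linalg.norm(d);Q=np.eye(3)-np.outer(d,d);A+=Q;b+=Q@e
    return np.linalg.solve(A,b)
def crop(im,x0,y0,w,h,s,fn):
    cv2.imwrite(fn,cv2.resize(im[y0:y0+h,x0:x0+w],None,fx=s,fy=s,interpolation=cv2.INTER_CUBIC))
E
python3 - <<'E'
from h import *
t=cv2.imread('pics/top0.png');s=cv2.imread('pics/scene0.png')
a=cv2.resize(t[232:272,155:230],None,fx=10,fy=10,interpolation=2)
cv2.imwrite('pics/c1.png',a)
crop(t,200,125,210,75,3.8,'pics/c2.png')
crop(t,265,130,90,50,8.5,'pics/c3.png')
crop(s,160,135,120,100,6,'pics/c4.png')
crop(s,305,170,50,70,8,'pics/c5.png')
E
```

```text
(no output)
```

View pics/c1.png

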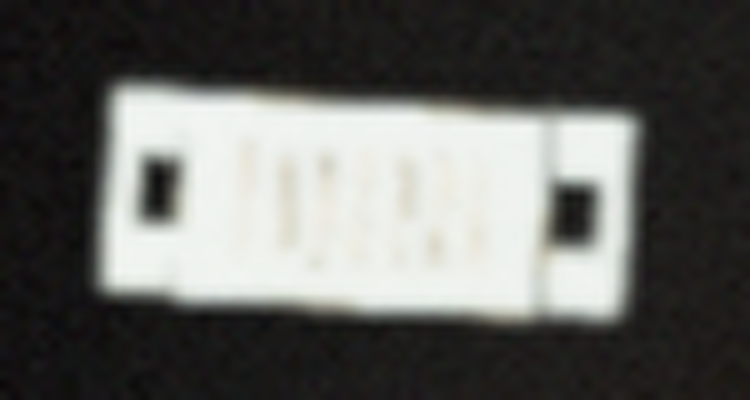

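View pics/c3.png

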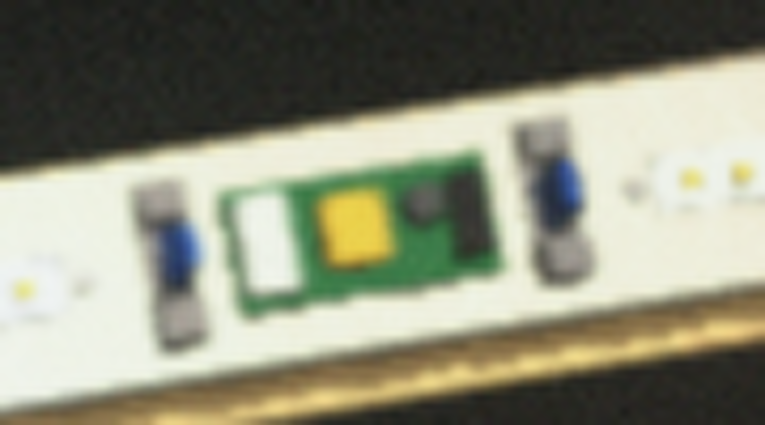

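View pics/c4.png

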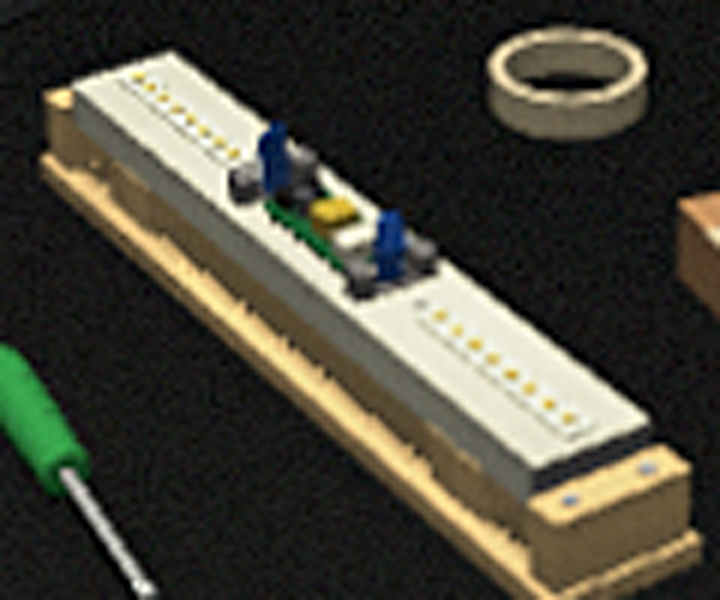

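View pics/c2.png

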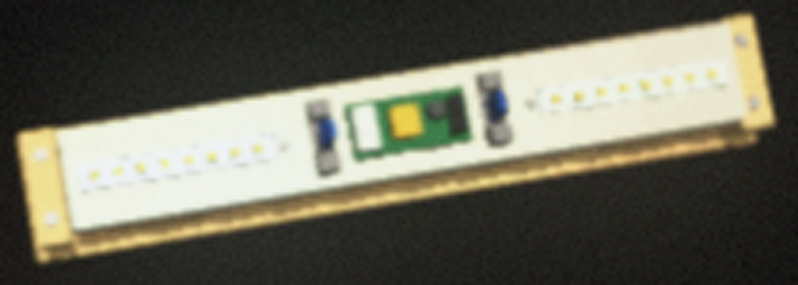

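View pics/c5.png

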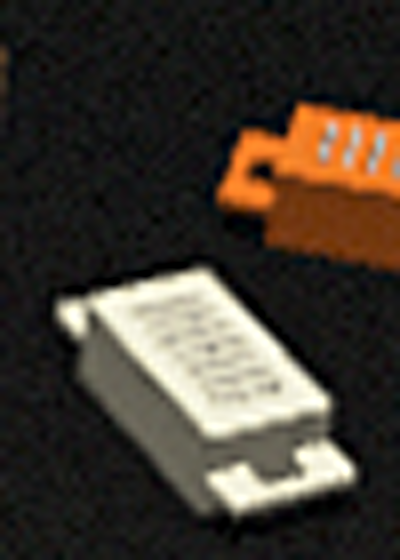

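```bash
python3 - <<'E'
from h import *
def f(c,o,s): return ((c[0]+.5)/s-.5+o[0],(c[1]+.5)/s-.5+o[1])
T=lambda x,y:f((x,y),(200,125),3.8); S=lambda x,y:f((x,y),(160,135),6)
for n,t,s in(("+y+x",(57,128),(530,468)),("+y-x",(75,228),(650,425)),("-y+x",(725,22),(75,95)),("-y-x",(745,120),(172,52))):
    X=tri([("top",*T(*t)),("scene",*S(*s))]);print(n,X.round(1),(proj("top",X)-T(*t)).round(2),(proj("scene",X)-S(*s)).round(2))
t=cv2.imread('pics/top0.png');s=cv2.imread('pics/scene0.png')
for n,im in(("top",t),("scene",s)):
    h=cv2.cvtColor(im,cv2.COLOR_BGR2HSV);m=cv2.inRange(h,(105,120,40),(130,255,255))
    k,l,st,c=cv2.connectedComponentsWithStats(m)
    for i in range(1,k):
        if st[i,4]>5: print(n,st[i],c[i].round(2))
# cover in top
im=t[232:272,155:230];g=cv2.cvtColor(cv2.resize(im,None,fx=10,fy=10,interpolation=2),cv2.COLOR_BGR2GRAY)
_,m=cv2.threshold(g,115,255,0);cs,_=cv2.findContours(m,cv2.RETR_CCOMP,2)
for c in cs:
    if cv2.contourArea(c)>500:
        r=cv2.minAreaRect(c);print(r)
        b=[f(p,(155,232),10) for p in cv2.boxPoints(r)]
        X=np.array([onz("top",*p,16) for p in b]);print(X.round(1).tolist(),X.mean(0).round(1))
E
```

```text
+y+x [659.4 168.2  63.9] [ 0.06 -0.1 ] [0.1  0.02]
+y-x [598.7 157.2  61.2] [-0.12  0.2 ] [-0.21 -0.02]
-y+x [ 731.1 -244.6   58. ] [-0.29  0.51] [-0.41 -0.14]
-y-x [ 671.1 -254.6   64.1] [ 0.38 -0.65] [0.52 0.16]
top [330 149   3   5  11] [331.   151.27]
top [285 157   3   5  13] [285.85 159.  ]
scene [508  37   4  15  36] [510.14  45.44]
scene [203 155   5  12  43] [205.21 160.6 ]
scene [222 170   6  12  48] [224.58 175.52]
((367.1957702636719, 205.76943969726562), (532.2960205078125, 217.05625915527344), 3.468229293823242)
[[422.4, 285.8, 16.0], [472.9, 283.7, 16.0], [466.0, 158.9, 16.0], [415.4, 161.5, 16.0]] [444.2 222.4  16. ]
((572.46044921875, 214.3960418701172), (45.57270050048828, 61.99081802368164), 5.710593223571777)
[[435.7, 180.3, 16.0], [450.1, 179.0, 16.0], [449.1, 168.4, 16.0], [434.7, 169.7, 16.0]] [442.4 174.4  16. ]
((159.01431274414062, 189.32113647460938), (34.689170837402344, 61.962039947509766), 4.573921203613281)
[[440.8, 275.8, 16.0], [455.2, 274.9, 16.0], [454.6, 266.8, 16.0], [440.2, 267.7, 16.0]] [447.7 271.3  16. ]
```

```bash
cat >> h.py <<'E'
def show(tx,ty,tz,yaw):
    """tool-frame shift & rotvec to target position with tool x down, tool z at heading yaw"""
    s=ctrl.read_state();M=R.from_euler('xyz',s['tool_rot']).as_matrix()
    z=np.array([np.cos(yaw),np.sin(yaw),0]);x=np.array([0,0,-1.]);G=np.c_[x,np.cross(z,x),z]
    print('t',round(s['clock'],2),'pos',s['eef_pos'].round(1),'heading z',np.arctan2(M[1,2],M[0,2]).round(3),'F',s['force'].round(2),'w',round(s['width'],1))
    print('shift',(M.T@(np.array([tx,ty,tz])-s['eef_pos'])).round(1),'rot',R.from_matrix(M.T@G).as_rotvec().round(3),'q',s['qpos'].round(2))
E
python3 - <<'E'
from h import *
s=ctrl.read_state();print(R.from_euler('xyz',s['tool_rot']).as_matrix().round(3))
show(445,222.8,200,-.056);show(445,222.8,200,-.056+np.pi)
c=np.array([665.1,-43.5]);u=np.array([-np.sin(.173),np.cos(.173)])
for k,px in((1,(285.85,159)),(-1,(331,151.27))):
    for z in(62,75,96): print(k,z,proj("top",[*(c+51*k*u),z]).round(1),proj("scene",[*(c+51*k*u),z]).round(1),onz("top",*px,z).round(1))
E
```

```text
[[-0.     0.971  0.238]
 [ 0.002  0.238 -0.971]
 [-1.    -0.    -0.002]]
t 0.1 pos [ 154.3 -630.9  238.5] heading z -1.331 F [ 0.61  0.16 -0.62] w 85.3
shift [  39.8  485.1 -760.1] rot [-1.275e+00 -1.000e-03 -1.000e-03] q [ 1.27  0.63  0.04  1.52 -0.03  1.   -0.02]
t 0.1 pos [ 154.3 -630.9  238.5] heading z -1.331 F [ 0.61  0.16 -0.62] w 85.3
shift [  39.8  485.1 -760.1] rot [ 1.867e+00 -1.000e-03  2.000e-03] q [ 1.27  0.63  0.04  1.52 -0.03  1.   -0.02]
1 62 [285.  160.5] [224.5 182.2] [659.8   4.9  62. ]
1 75 [285.8 159.5] [224.3 178.2] [657.5   6.6  75. ]
1 96 [287. 158.] [224.1 171.6] [653.9   9.3  96. ]
-1 62 [328.1 153.5] [205.7 167.1] [ 679.3 -100.6   62. ]
-1 75 [329.4 152.5] [205.5 163.2] [676.8 -97.4  75. ]
-1 96 [331.6 150.8] [205.1 156.8] [672.7 -92.3  96. ]
```

```bash
python3 -m handwheel '1 0 50 -2 -0.077 0 0;1 0 50 -2 -0.077 0 0;1 0 50 -2 -0.077 0 0;1 0 50 -2 -0.077 0 0;1 0 50 -2 -0.077 0 0;1 0 50 -2 -0.077 0 0;1 0 50 -2 -0.077 0 0;1 0 50 -2 -0.077 0 0;1 0 50 -2 -0.077 0 0;1 0 50 -2 -0.077 0 0'; python3 - <<'E'
from h import *
show(445,222.8,150,-.056)
E
```

```text
clock: 1.1
eef_pos: [542.6, -349.1, 230.2]
tool_rot: [-2.73, 1.559, 3.002]
force: [-0.4, -0.5, -0.5]
width: 85.3
t 1.1 pos [ 542.6 -349.1  230.2] heading z -0.551 F [-0.39 -0.47 -0.52] w 85.3
shift [  82.2  436.7 -381.6] rot [-0.495 -0.011  0.002] q [ 0.62  0.64 -0.17  1.53  0.12  1.   -0.13]
```

```bash
python3 -m handwheel '1 5 36 -31 -0.05 0 0;1 5 37 -30 -0.05 0 0;1 5 39 -28 -0.05 0 0;1 5 41 -26 -0.05 0 0;1 5 42 -24 -0.05 0 0;1 5 43 -22 -0.05 0 0;1 5 44 -20 -0.05 0 0;1 5 45 -18 -0.05 0 0;1 5 45 -17 -0.05 0 0;1 5 46 -15 -0.045 0 0'; python3 - <<'E'
from h import *
show(445,222.8,120,-.056)
E
```

```text
clock: 2.1
eef_pos: [450.4, 138.5, 178.9]
tool_rot: [2.667, 1.563, 2.635]
force: [0.9, 0.6, 0.2]
width: 85.1
t 2.1 pos [450.4 138.5 178.9] heading z -0.031 F [0.91 0.57 0.2 ] w 85.1
shift [59.3 83.8 -7.6] rot [ 0.025 -0.007 -0.003] q [-0.13  0.48 -0.31  2.06  0.23  0.64 -0.63]
```

```bash
python3 -m handwheel '1 15 40 -4 0.012 -0.003 -0.001;1 25 40 -3 0.012 -0.003 -0.001;1 30 5 0 0 0 0;1 30 0 0 0 0 0;1 0 0 0 0 0 0'; python3 - <<'E'
from h import *
show(445,222.8,15,-.056)
crop(get_image("top"),150,200,110,80,7,'pics/t1.png');crop(get_image("scene"),290,150,90,100,6,'pics/s1.png')
E
```

```text
clock: 2.6
eef_pos: [442.9, 238.4, 76.1]
tool_rot: [1.501, 1.563, 1.461]
force: [-0.6, -0.8, 0.2]
width: 85.4
t 2.6 pos [442.9 238.4  76.1] heading z -0.04 F [-0.62 -0.77  0.22] w 85.4
shift [ 61.  -16.    2.6] rot [ 0.016  0.001 -0.008] q [-0.41  0.69 -0.21  2.06  0.31  0.42 -0.89]
```

View pics/t1.png

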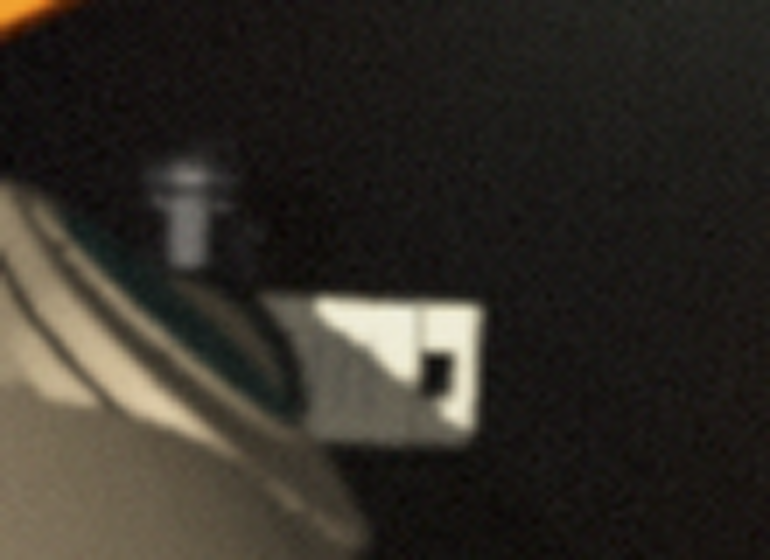

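View pics/s1.png

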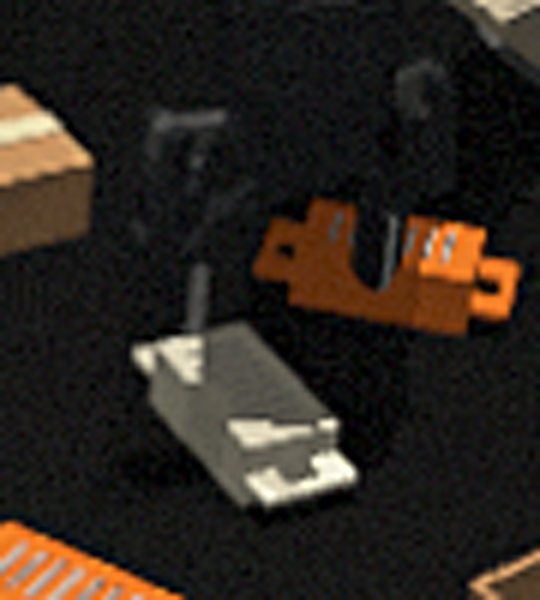

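The white cover, still unmoved, lies under the open jaws: its right-hand slot is at about top (212,253). The fingers straddle its width, and the orange covers are clear. I'll correct sideways, then go down.

```bash
python3 -m handwheel '1 0 -16 2 0.015 0 -0.008;1 20 0 0 0 0 0;1 0 0 0 0 0 0'; python3 - <<'E'
from h import *
show(445,222.8,15,-.056)
E
```

```text
clock: 3.0
eef_pos: [450.0, 218.9, 62.9]
tool_rot: [0.295, 1.559, 0.231]
force: [-0.0, 0.6, -0.1]
width: 85.5
t 3.0 pos [450.  218.9  62.9] heading z -0.063 F [-0.03  0.57 -0.06] w 85.5
shift [47.9  3.4 -5.8] rot [-0.007  0.011 -0.003] q [-0.39  0.71 -0.18  2.08  0.33  0.37 -0.89]
```

```bash
python3 -m handwheel '1 0 3 -6 -0.007 0.01 -0.003;1 12 0 0 0 0 0;1 12 0 0 0 0 0;1 0 0 0 0 0 0'; python3 - <<'E'
from h import *
show(445,222.8,15,-.056)
E
```

```text
clock: 3.4
eef_pos: [446.7, 220.6, 41.2]
tool_rot: [0.308, 1.564, 0.247]
force: [-0.4, -0.1, 0.2]
width: 85.5
t 3.4 pos [446.7 220.6  41.2] heading z -0.061 F [-0.37 -0.13  0.25] w 85.5
shift [26.2  2.1 -1.9] rot [-0.005  0.006 -0.002] q [-0.41  0.75 -0.15  2.08  0.34  0.33 -0.91]
```

```bash
python3 -m handwheel '1 10 2 -2 -0.005 0.006 -0.002;1 8 0 0 0 0 0;1 6 0 0 0 0 0;1 0 0 0 0 0 0'; python3 - <<'E'
from h import *
show(445,222.8,15,-.056)
E
```

```text
clock: 3.8
eef_pos: [444.2, 223.2, 14.4]
tool_rot: [-2.655, 1.569, -2.71]
force: [-0.2, -0.2, 0.2]
width: 85.3
t 3.8 pos [444.2 223.2  14.4] heading z -0.054 F [-0.23 -0.23  0.25] w 85.3
shift [-0.6 -0.3  0.8] rot [ 0.002 -0.002  0.001] q [-0.43  0.8  -0.14  2.09  0.36  0.28 -0.93]
```

```bash
python3 -m handwheel '0.4 0 0 0 0 0 0;0.2 0 0 0 0 0 0;0 0 0 0 0 0 0;-0.2 0 0 0 0 0 0;-1 0 0 0 0 0 0;-1 0 0 0 0 0 0;-1 0 0 0 0 0 0'; python3 - <<'E'
from h import *
show(445,222.8,15,-.056)
E
```

```text
clock: 4.5
eef_pos: [444.7, 223.3, 15.2]
tool_rot: [-2.518, 1.57, -2.572]
force: [0.0, 0.2, 0.0]
width: 45.4
t 4.5 pos [444.7 223.3  15.2] heading z -0.054 F [0.05 0.19 0.  ] w 45.4
shift [ 0.2 -0.5  0.3] rot [ 0.002 -0.     0.   ] q [-0.43  0.8  -0.14  2.09  0.36  0.28 -0.93]
```

```bash
python3 -m handwheel '-1 -10 0 0 0 0 0;-1 -25 0 0 0 0 0;-1 -35 0 0 0 0 0;-1 -35 0 0 0 0 0;-1 -30 0 0 0 0 0;-1 0 0 0 0 0 0'; python3 - <<'E'
from h import *
show(665,-43.5,150,.173)
crop(get_image("scene"),290,130,90,100,6,'pics/s2.png')
E
```

```text
clock: 5.1
eef_pos: [443.8, 223.1, 157.1]
tool_rot: [-2.31, 1.568, -2.363]
force: [0.4, 0.5, -0.6]
width: 45.1
t 5.1 pos [443.8 223.1 157.1] heading z -0.053 F [ 0.45  0.54 -0.63] w 45.1
shift [   7.2 -254.4  235. ] rot [-0.226 -0.002  0.002] q [-0.32  0.55 -0.29  2.01  0.26  0.62 -0.84]
```

View pics/s2.png

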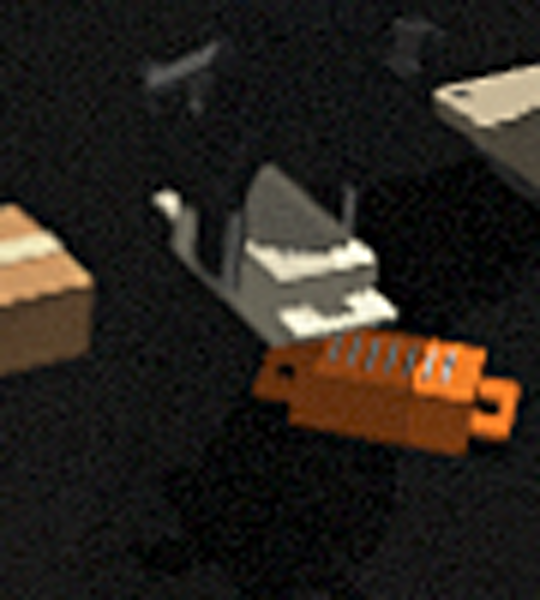

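The cover is up off the bench, level in the jaws with one finger on each long side. Next I'll carry it over the light.

```bash
python3 -m handwheel '-1 0 -14 13 -0.015 0 0;-1 0 -26 24 -0.025 0 0;-1 0 -28 24 -0.025 0 0;-1 0 -28 23 -0.025 0 0;-1 0 -29 23 -0.025 0 0;-1 0 -30 22 -0.025 0 0;-1 0 -30 21 -0.025 0 0;-1 0 -30 20 -0.025 0 0;-1 0 -18 11 -0.02 0 0;-1 0 0 0 0 0 0'; python3 - <<'E'
from h import *
show(665,-43.5,130,.173)
E
```

```text
clock: 6.15
eef_pos: [632.8, -13.2, 143.0]
tool_rot: [-3.003, 1.545, -2.832]
force: [-0.2, -0.2, -1.1]
width: 45.1
t 6.15 pos [632.8 -13.2 143. ] heading z 0.172 F [-0.22 -0.17 -1.08] w 45.1
shift [ 12.5 -35.3  26.9] rot [-0.001 -0.025  0.003] q [ 0.19  0.75 -0.37  1.62  0.34  0.86 -0.15]
```

```bash
python3 -m handwheel '-1 0 -15 11 0 -0.012 0.002;-1 0 -14 11 0 -0.01 0.001;-1 0 -5 4 0 0 0;-1 0 0 0 0 0 0'; python3 - <<'E'
from h import *
show(665,-43.5,130,.173)
E
```

```text
clock: 6.55
eef_pos: [661.1, -40.5, 138.3]
tool_rot: [2.86, 1.559, 3.033]
force: [1.1, 0.5, -1.1]
width: 45.1
t 6.55 pos [661.1 -40.5 138.3] heading z 0.173 F [ 1.05  0.52 -1.1 ] w 45.1
shift [ 8.2 -3.6  3.4] rot [ 0.    -0.012 -0.003] q [ 0.23  0.79 -0.38  1.55  0.34  0.88 -0.09]
```

```bash
python3 -m handwheel '-1 4 -3 3 0 -0.011 -0.003;-1 4 0 0 0 0 0;-1 0 0 0 0 0 0'; python3 - <<'E'
from h import *
show(665,-43.5,130,.173)
t=get_image("top");s=get_image("scene")
cv2.imwrite('pics/top3.png',t);cv2.imwrite('pics/scene3.png',s)
crop(t,260,110,110,75,7,'pics/t3.png');crop(s,170,110,90,90,6.5,'pics/s3.png')
E
```

```text
clock: 6.85
eef_pos: [663.2, -40.0, 129.3]
tool_rot: [2.234, 1.568, 2.411]
force: [-0.0, -0.5, -0.3]
width: 44.6
t 6.85 pos [663.2 -40.  129.3] heading z 0.176 F [-0.05 -0.54 -0.33] w 44.6
shift [-0.7 -3.7  1.1] rot [ 0.003 -0.002 -0.002] q [ 0.23  0.8  -0.37  1.56  0.35  0.85 -0.1 ]
```

View pics/t3.png

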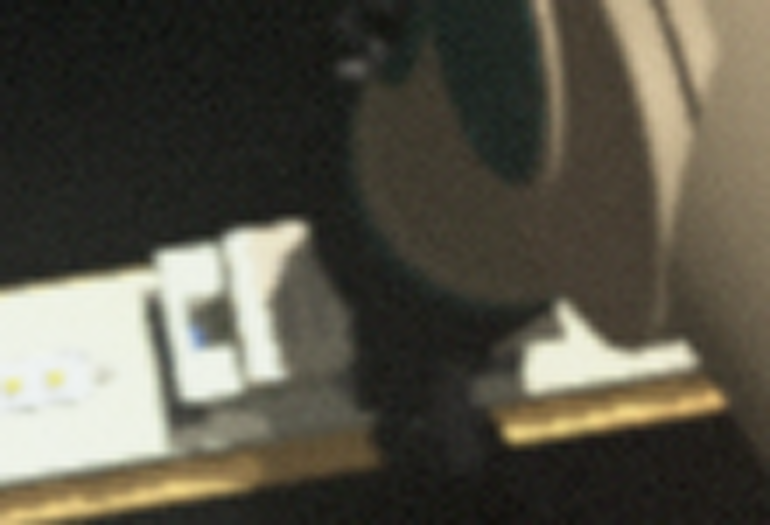

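View pics/s3.png

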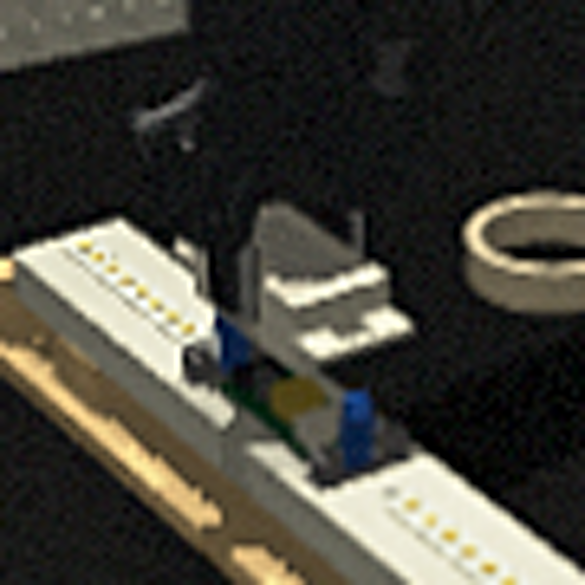

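```bash
cat >> h.py <<'E'
def pred(dz=.8,off=(0,0)):
    s=ctrl.read_state();M=R.from_euler('xyz',s['tool_rot']).as_matrix()
    h=np.arctan2(M[1,2],M[0,2]);a=np.array([np.cos(h),np.sin(h),0]);u=np.array([-a[1],a[0],0])
    c=s['eef_pos']+[0,0,dz]+off[0]*a+off[1]*u
    return c,a,u
E
python3 - <<'E'
from h import *
c,a,u=pred()
print(c.round(1))
for n in("top","scene"):
    for nm,y,x in(("slot inner -x",42,-8.5),("slot inner +x",42,8.5),("slot outer +x",54.5,8.5),("slot outer -x",54.5,-8.5),("ear+x",60.5,23),("ear-x",60.5,-23)):
        p=proj(n,c+u*y+a*x); o=((260,110,7) if n=="top" else (170,110,6.5))
        print(n,nm,p.round(1),'crop',((p-o[:2]+.5)*o[2]-.5).round(0))
E
```

```text
[663.7 -40.2 130.7]
top slot inner -x [292.5 159.1] crop [230. 347.]
top slot inner +x [291.1 151.3] crop [220. 292.]
top slot outer +x [285.3 152.3] crop [180. 299.]
top slot outer -x [286.8 160. ] crop [190. 353.]
top ear+x [281.4 146.1] crop [153. 256.]
top ear-x [285.2 167.1] crop [180. 403.]
scene slot inner -x [225.6 158.6] crop [364. 319.]
scene slot inner +x [220.2 160.4] crop [329. 330.]
scene slot outer +x [222.7 162.2] crop [346. 342.]
scene slot outer -x [228.1 160.4] crop [380. 331.]
scene ear+x [219.3 164.7] crop [323. 358.]
scene ear-x [233.9 159.8] crop [418. 327.]
```

```bash
python3 -m handwheel '-1 8 -2.5 1.5 0.003 -0.002 -0.002;-1 8 0 0 0 0 0;-1 4 0 0 0 0 0;-1 0 0 0 0 0 0'; python3 - <<'E'
from h import *
show(665,-42.3,104,.173)
E
```

```text
clock: 7.35
eef_pos: [665.7, -42.1, 108.3]
tool_rot: [-0.3, 1.569, -0.127]
force: [0.3, -0.1, -0.5]
width: 45.2
t 7.35 pos [665.7 -42.1 108.3] heading z 0.174 F [ 0.29 -0.12 -0.5 ] w 45.2
shift [ 4.3 -0.1 -0.7] rot [0.001 0.002 0.001] q [ 0.23  0.82 -0.36  1.57  0.37  0.81 -0.11]
```

```bash
python3 -m handwheel '-1 3 0 -0.7 0.001 0.002 0.001;-1 0 0 0 0 0 0'; python3 - <<'E'
from h import *
show(665,-42.3,104,.173)
t=get_image("top");s=get_image("scene")
cv2.imwrite('pics/top4.png',t);cv2.imwrite('pics/scene4.png',s)
crop(t,270,130,60,45,13,'pics/t4.png');crop(s,190,135,60,60,10,'pics/s4.png')
c,a,u=pred()
for n in("top","scene"):
    for nm,y,x in(("slot inner -x",42,-8.5),("slot inner +x",42,8.5),("slot outer +x",54.5,8.5),("slot outer -x",54.5,-8.5),("ear+x",60.5,23),("ear-x",60.5,-23)):
        p=proj(n,c+u*y+a*x); o=((270,130,13) if n=="top" else (190,135,10))
        print(n,nm,p.round(1),'crop',((p-o[:2]+.5)*o[2]-.5).round(0))
E
```

```text
clock: 7.55
eef_pos: [664.8, -42.2, 104.7]
tool_rot: [2.533, 1.57, 2.706]
force: [0.6, -0.4, -1.2]
width: 45.0
t 7.55 pos [664.8 -42.2 104.7] heading z 0.173 F [ 0.63 -0.38 -1.23] w 45.0
shift [ 0.7 -0.1  0.2] rot [-0.    -0.001 -0.001] q [ 0.23  0.83 -0.36  1.57  0.37  0.81 -0.11]
top slot inner -x [291.7 160.2] crop [288. 399.]
top slot inner +x [290.3 152.7] crop [270. 301.]
top slot outer +x [284.8 153.5] crop [198. 312.]
top slot outer -x [286.1 161.1] crop [215. 410.]
top ear+x [280.9 147.6] crop [148. 234.]
top ear-x [284.6 168. ] crop [196. 500.]
scene slot inner -x [225.  166.3] crop [355. 318.]
scene slot inner +x [219.7 168.1] crop [301. 336.]
scene slot outer +x [222.1 170. ] crop [326. 355.]
scene slot outer -x [227.5 168.2] crop [379. 337.]
scene ear+x [218.7 172.5] crop [292. 380.]
scene ear-x [233.2 167.6] crop [436. 330.]
```

View pics/t4.png

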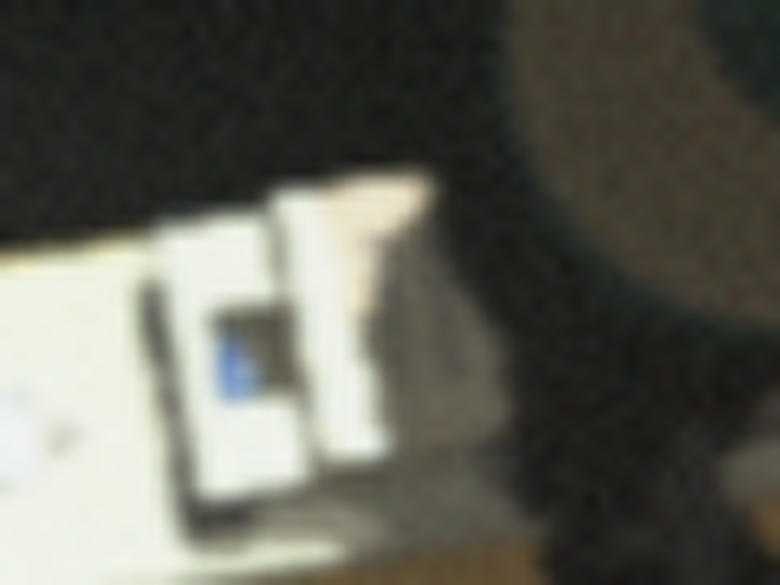

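View pics/s4.png

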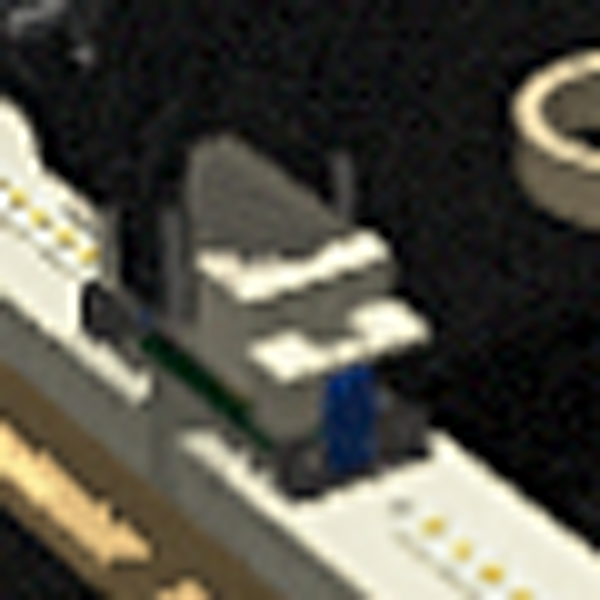

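```bash
python3 - <<'E'
from h import *
c,a,u=pred()
q=lambda n,X:((proj(n,X)-((270,130) if n=="top" else (190,135))+.5)*(13 if n=="top" else 10)-.5).round(0)
for z in(96,98):
  for nm,y,x in(("in-",49,-5.5),("in+",49,5.5),("out+",53,5.5),("out-",53,-5.5)):
    X=c+u*y+a*x;X[2]=z;print(z,nm,q("top",X),q("scene",X))
X=c+u*51;X[2]=96;print(q("top",X),q("top",X+a),q("top",X+u))
print('scene d',q("scene",X),q("scene",X+10*a),q("scene",X+10*u))
# blue blob
t=cv2.imread('pics/top4.png');h=cv2.cvtColor(t,cv2.COLOR_BGR2HSV)
sub=cv2.resize(t[130:175,270:330],None,fx=13,fy=13,interpolation=2);b=sub.astype(int)
m=((b[...,0]-b[...,2]>40)).astype(np.uint8);k,l,st,ce=cv2.connectedComponentsWithStats(m)
for i in range(1,k):
    if st[i,4]>300:print(st[i],ce[i],cv2.minAreaRect(np.argwhere(l==i)[:,::-1].astype(np.int32)))
s=cv2.imread('pics/scene4.png');sub=cv2.resize(s[135:195,190:250],None,fx=10,fy=10,interpolation=2);b=sub.astype(int)
m=((b[...,0]-b[...,2]>40)).astype(np.uint8);k,l,st,ce=cv2.connectedComponentsWithStats(m)
for i in range(1,k):
    if st[i,4]>300:print('scene',st[i],ce[i])
E
```

```text
96 in- [236. 398.] [360. 364.]
96 in+ [225. 335.] [326. 375.]
96 out+ [202. 339.] [334. 382.]
96 out- [213. 401.] [368. 370.]
98 in- [238. 396.] [360. 357.]
98 in+ [226. 333.] [325. 369.]
98 out+ [203. 336.] [333. 375.]
98 out- [215. 399.] [368. 363.]
[219. 368.] [218. 362.] [213. 369.]
scene d [347. 373.] [316. 383.] [367. 388.]
[ 218  345   34   54 1275] [232.90588235 373.26588235] ((231.84999084472656, 371.54998779296875), (54.07494354248047, 29.725406646728516), 71.56504821777344)
scene [ 325  367   49  101 3911] [348.77371516 415.58859627]
```

```bash
python3 -m handwheel '-1 0 -1 -1 0 0 0;-1 4 0 0 0 0 0;-1 0 0 0 0 0 0'; python3 - <<'E'
from h import *
show(664,-43.4,98,.173)
t=get_image("top");s=get_image("scene")
cv2.imwrite('pics/top5.png',t);cv2.imwrite('pics/scene5.png',s)
crop(t,270,130,60,45,13,'pics/t5.png');crop(s,190,135,60,60,10,'pics/s5.png')
c,a,u=pred()
q=lambda n,X:((proj(n,X)-((270,130) if n=="top" else (190,135))+.5)*(13 if n=="top" else 10)-.5).round(0)
for n in("top","scene"):
    for nm,y,x in(("slot inner -x",42,-8.5),("slot inner +x",42,8.5),("slot outer +x",54.5,8.5),("slot outer -x",54.5,-8.5),("ear+x",60.5,23),("ear-x",60.5,-23)):
        print(n,nm,q(n,c+u*y+a*x))
for nm,y,x in(("in-",49,-5.5),("in+",49,5.5),("out+",53,5.5),("out-",53,-5.5)):
    X=c+u*y+a*x;X[2]=96;print(nm,q("top",X),q("scene",X))
E
```

```text
clock: 7.95
eef_pos: [664.8, -43.4, 101.7]
tool_rot: [0.251, 1.569, 0.424]
force: [-1.0, -0.3, -0.8]
width: 45.0
t 7.95 pos [664.8 -43.4 101.7] heading z 0.173 F [-1.05 -0.32 -0.85] w 45.0
shift [ 3.7  0.1 -0.8] rot [-0.     0.001 -0.   ] q [ 0.23  0.83 -0.36  1.57  0.37  0.8  -0.11]
top slot inner -x [293. 402.]
top slot inner +x [275. 304.]
top slot outer +x [203. 316.]
top slot outer -x [220. 414.]
top ear+x [153. 238.]
top ear-x [201. 503.]
scene slot inner -x [353. 326.]
scene slot inner +x [300. 344.]
scene slot outer +x [325. 363.]
scene slot outer -x [378. 345.]
scene ear+x [291. 388.]
scene ear-x [435. 338.]
in- [244. 398.] [358. 362.]
in+ [232. 335.] [324. 373.]
out+ [209. 339.] [332. 379.]
out- [221. 402.] [366. 368.]
```

View pics/t5.png

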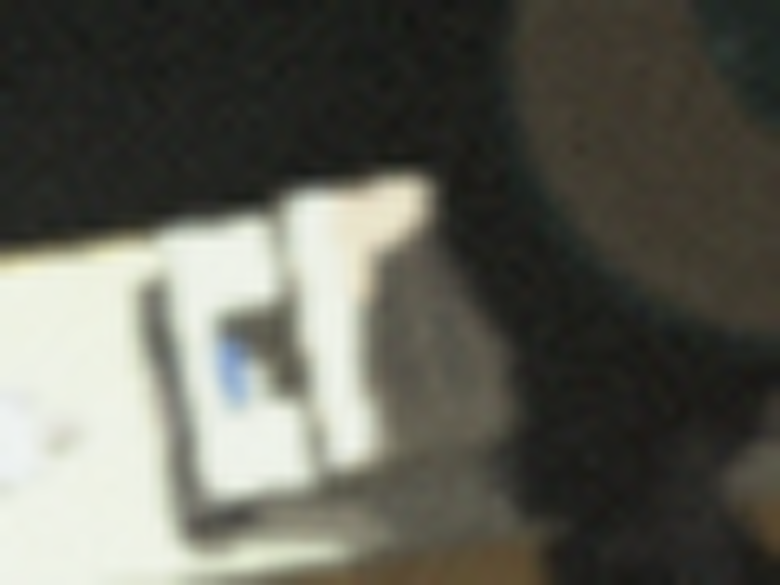

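View pics/s5.png

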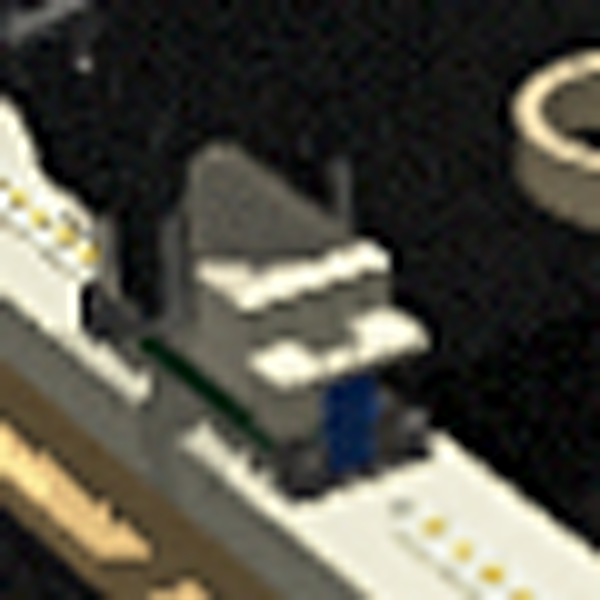

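```bash
python3 -m handwheel '-1 0 -0.3 -1.8 0 0.001 0;-1 0 0 0 0 0 0'; python3 - <<'E'
from h import *
show(664.8-1.67,-43.4-.3-.3,98,.173)
t=get_image("top");s=get_image("scene")
cv2.imwrite('pics/top6.png',t);cv2.imwrite('pics/scene6.png',s)
crop(t,270,130,60,45,13,'pics/t6.png');crop(s,190,135,60,60,10,'pics/s6.png')
print(ctrl.read_state()['eef_pos'])
E
```

```text
clock: 8.25
eef_pos: [663.4, -44.0, 102.2]
tool_rot: [0.16, 1.569, 0.332]
force: [-0.6, 0.5, -0.9]
width: 44.9
t 8.25 pos [663.4 -44.  102.2] heading z 0.173 F [-0.6   0.46 -0.94] w 44.9
shift [ 4.2  0.  -0.3] rot [-0.     0.001 -0.   ] q [ 0.23  0.83 -0.36  1.58  0.37  0.8  -0.11]
[663.66893079 -43.82884581 102.30111238]
```

View pics/t6.png

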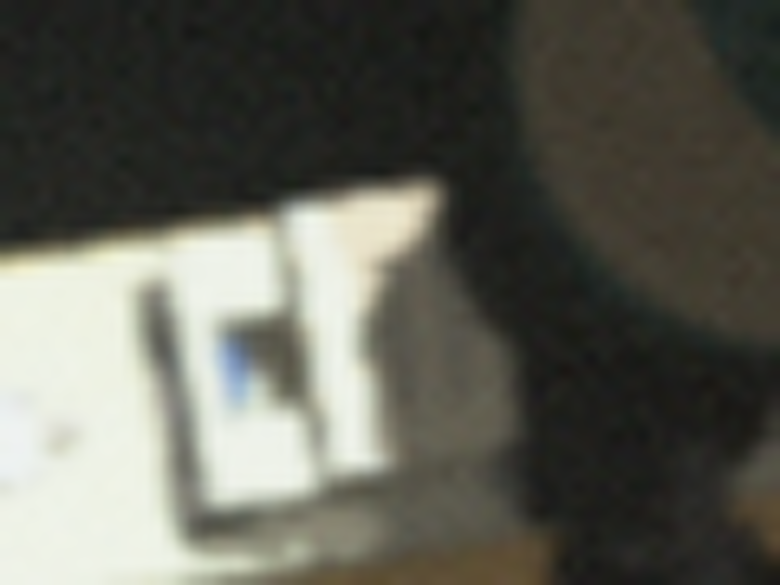

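View pics/s6.png

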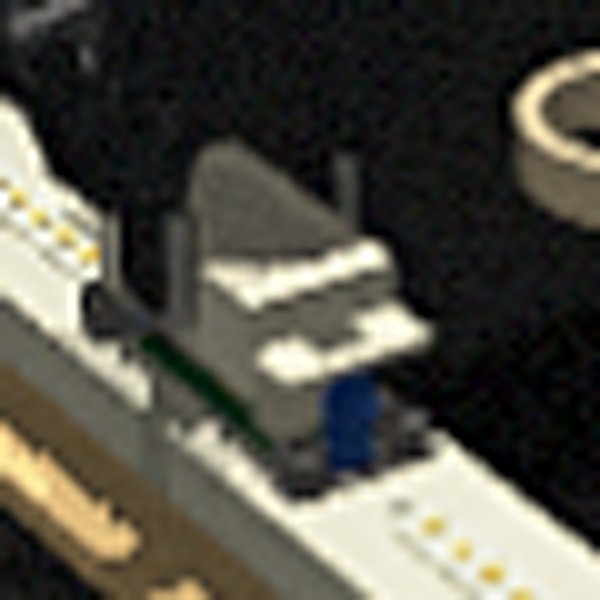

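Through the end slot in the top view (about pixel (289,158)), the blue hook tip now sits mid-slot across the width, near the outer edge. In the scene view the hook (225,177) stands under the ear. I'll lower slowly and watch the force.

```bash
python3 -m handwheel '-1 1.5 0 0 0 0 0;-1 1 0 0 0 0 0;-1 1 0 0 0 0 0;-1 1 0 0 0 0 0;-1 0 0 0 0 0 0'; python3 - <<'E'
from h import *
show(663.4,-43.9,94,.173)
t=get_image("top")
crop(t,270,130,60,45,13,'pics/t7.png')
E
```

```text
clock: 8.85
eef_pos: [663.8, -43.5, 97.4]
tool_rot: [0.298, 1.569, 0.471]
force: [-0.1, 0.5, -1.2]
width: 45.0
t 8.85 pos [663.8 -43.5  97.4] heading z 0.173 F [-0.08  0.46 -1.19] w 45.0
shift [ 3.4 -0.3 -0.5] rot [-0.     0.002 -0.001] q [ 0.23  0.84 -0.36  1.58  0.37  0.79 -0.11]
```

View pics/t7.png

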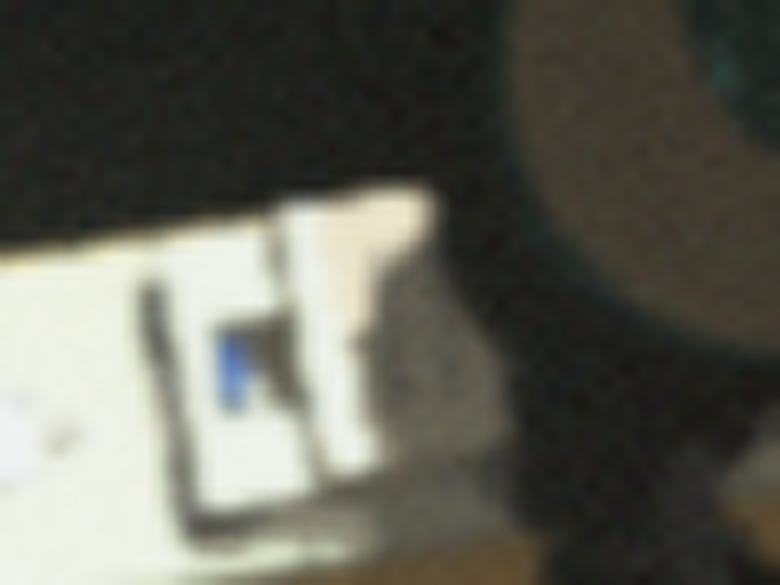

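```bash
python3 -m handwheel '-1 0.8 -0.2 -0.3 0 0.001 -0.001;-1 0.8 0 0 0 0 0;-1 0.8 0 0 0 0 0;-1 0.8 0 0 0 0 0'; python3 - <<'E'
from h import *
show(663.6,-43.8,94,.173);print(ctrl.read_state()['torque'])
E
```

```text
clock: 9.3
eef_pos: [663.8, -43.1, 94.5]
tool_rot: [0.099, 1.569, 0.272]
force: [0.7, 0.4, -0.8]
width: 45.0
t 9.3 pos [663.8 -43.1  94.5] heading z 0.173 F [ 0.72  0.38 -0.77] w 45.0
shift [ 0.5 -0.7 -0.4] rot [-0.     0.002 -0.   ] q [ 0.22  0.84 -0.35  1.58  0.37  0.79 -0.11]
[0.17159765 0.07136743 0.0391038 ]
```

```bash
python3 -m handwheel '-1 0.8 -0.5 0 0 0.001 0;-1 0.8 0 0 0 0 0;-1 0.8 0 0 0 0 0;-1 0.8 0 0 0 0 0'; python3 - <<'E'
from h import *
show(663.6,-43.8,94,.173);print(ctrl.read_state()['torque'])
t=get_image("top");s=get_image("scene")
crop(t,270,130,60,45,13,'pics/t8.png');crop(s,190,135,60,60,10,'pics/s8.png')
E
```

```text
clock: 9.7
eef_pos: [664.3, -42.8, 91.7]
tool_rot: [0.481, 1.569, 0.655]
force: [-1.1, 0.5, 2.5]
width: 45.0
t 9.7 pos [664.3 -42.8  91.7] heading z 0.173 F [-1.1   0.55  2.53] w 45.0
shift [-2.3 -0.9 -0.9] rot [ 0.     0.002 -0.001] q [ 0.22  0.84 -0.35  1.58  0.37  0.78 -0.11]
[ 0.18919974  0.09083875 -0.01974657]
```

View pics/t8.png

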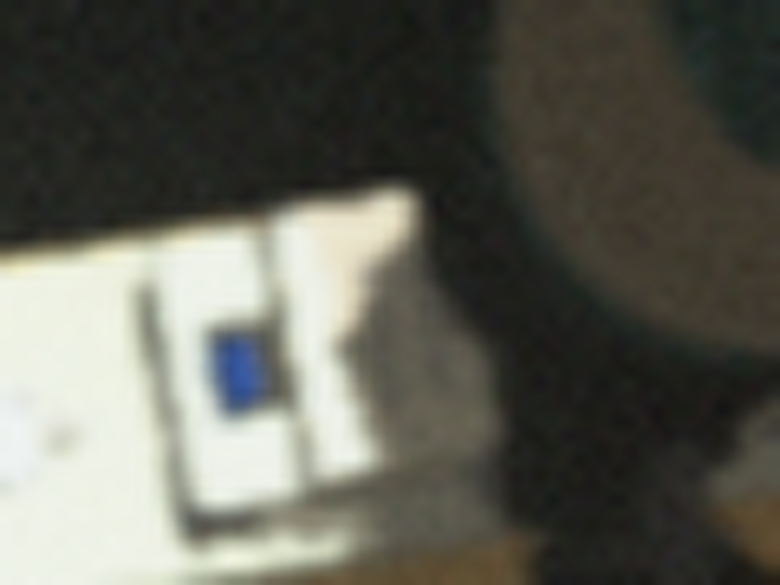

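View pics/s8.png

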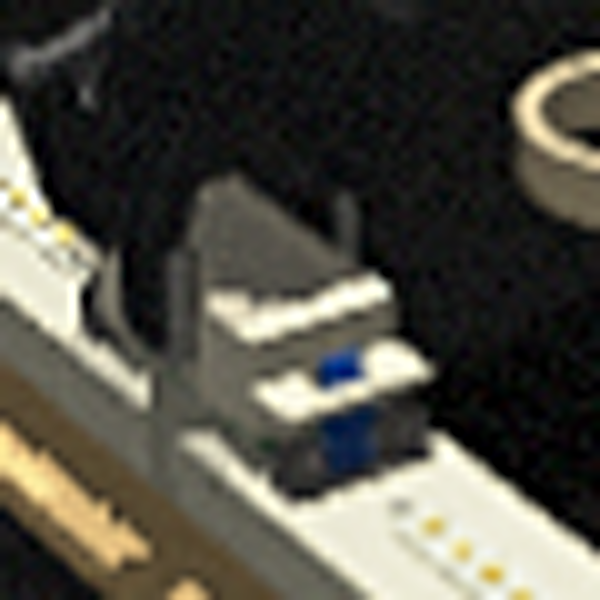

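Hook a now comes up through the slot (top pixel (288,158), scene (224,171)). The push is about 3 N, with no moment shift to suggest that only one end is loaded. I'll press on slowly.

```bash
python3 -m handwheel '-1 0.8 -0.3 -0.3 0 0.001 0;-1 0.8 0 0 0 0 0;-1 0.8 0 0 0 0 0'; python3 - <<'E'
from h import *
show(664,-43.2,80,.173);print(ctrl.read_state()['torque'])
E
```

```text
clock: 10.1
eef_pos: [664.7, -42.7, 90.1]
tool_rot: [0.401, 1.568, 0.574]
force: [-1.1, 0.1, 4.3]
width: 44.7
t 10.1 pos [664.7 -42.7  90.1] heading z 0.174 F [-1.1   0.11  4.32] w 44.7
shift [10.1 -0.3 -0.8] rot [ 0.001  0.002 -0.001] q [ 0.22  0.85 -0.35  1.58  0.37  0.78 -0.11]
[0.25523448 0.21159242 0.02604091]
```

```bash
python3 -m handwheel '-1 0.8 -0.2 -0.5 0 0.001 0;-1 0.8 0 0 0 0 0;-1 0.8 0 0 0 0 0'; python3 - <<'E'
from h import *
show(664,-43.2,80,.173);print(ctrl.read_state()['torque'])
E
```

```text
clock: 10.4
eef_pos: [665.0, -42.7, 89.1]
tool_rot: [0.25, 1.567, 0.424]
force: [-1.6, 0.3, 7.9]
width: 44.8
t 10.4 pos [665.  -42.7  89.1] heading z 0.174 F [-1.63  0.33  7.88] w 44.8
shift [ 9.1 -0.3 -1.1] rot [ 0.001  0.003 -0.001] q [ 0.22  0.85 -0.35  1.58  0.38  0.78 -0.12]
[0.28443097 0.50742705 0.06131988]
```

```bash
python3 -m handwheel '-1 0 -0.2 -1.2 0 0.002 -0.001;-1 0 -0.1 -0.8 0 0.001 0;-1 0 0 -0.3 0 0 0'; python3 - <<'E'
from h import *
show(664,-43.2,80,.173);print(ctrl.read_state()['torque'])
t=get_image("top");s=get_image("scene")
crop(t,270,130,60,45,13,'pics/t9.png');crop(s,190,135,60,60,10,'pics/s9.png')
E
```

```text
clock: 10.7
eef_pos: [664.6, -42.7, 89.3]
tool_rot: [0.07, 1.566, 0.243]
force: [0.9, 1.5, 2.5]
width: 44.5
t 10.7 pos [664.6 -42.7  89.3] heading z 0.174 F [0.95 1.54 2.49] w 44.5
shift [ 9.3 -0.4 -0.7] rot [ 0.001  0.004 -0.   ] q [ 0.22  0.85 -0.35  1.58  0.38  0.78 -0.12]
[ 0.29989805 -0.22497384 -0.03623222]
```

View pics/t9.png

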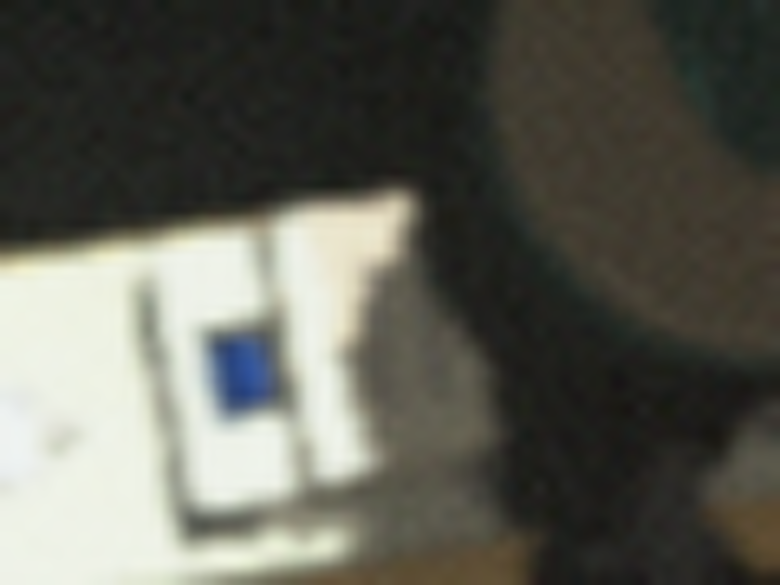

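View pics/s9.png

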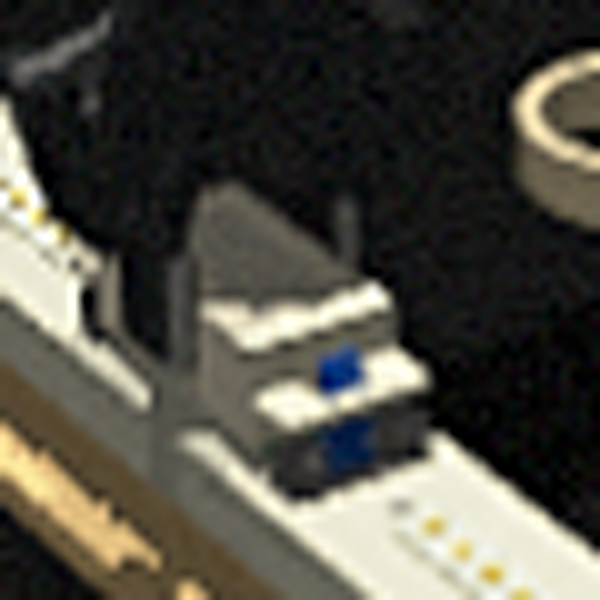

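```bash
python3 -m handwheel '-1 0.8 0.1 -0.2 0 0.003 0;-1 0.8 0.1 -0.2 0 0.001 0;-1 0.8 0.1 -0.2 0 0.001 0'; python3 - <<'E'
from h import *
show(664,-43.2,80,.173);print(ctrl.read_state()['torque'])
E
```

```text
clock: 11.1
eef_pos: [664.6, -42.7, 88.8]
tool_rot: [-1.128, 1.57, -0.955]
force: [-0.3, 1.6, 7.1]
width: 44.9
t 11.1 pos [664.6 -42.7  88.8] heading z 0.174 F [-0.31  1.62  7.08] w 44.9
shift [ 8.8 -0.4 -0.7] rot [0.001 0.    0.001] q [ 0.22  0.85 -0.35  1.58  0.38  0.78 -0.12]
[0.32159735 0.10429843 0.07048306]
```

```bash
python3 -m handwheel '-1 1.1 0.1 -0.2 0 0 0;-1 1.1 0.1 -0.2 0 0 0;-1 1.1 0.1 -0.2 0 0 0'; python3 - <<'E'
from h import *
show(664,-43.2,80,.173);print(ctrl.read_state()['torque'])
E
```

```text
clock: 11.4
eef_pos: [664.7, -42.7, 88.3]
tool_rot: [-0.826, 1.568, -0.653]
force: [-0.3, 2.0, 10.1]
width: 44.9
t 11.4 pos [664.7 -42.7  88.3] heading z 0.173 F [-0.33  1.97 10.12] w 44.9
shift [ 8.3 -0.4 -0.8] rot [0.    0.002 0.002] q [ 0.22  0.85 -0.35  1.58  0.38  0.78 -0.12]
[0.36109108 0.25065174 0.02117218]
```

```bash
python3 -m handwheel '-1 1 0.6 0 0 0.002 0.001;-1 1 0.5 0 0 0 0.001;-1 1 0.4 0 0 0 0'; python3 - <<'E'
from h import *
show(664,-43.2,80,.173);print(ctrl.read_state()['torque'])
t=get_image("top");s=get_image("scene")
crop(t,270,130,60,45,13,'pics/t10.png');crop(s,190,135,60,60,10,'pics/s10.png')
E
```

```text
clock: 11.7
eef_pos: [664.7, -42.4, 88.3]
tool_rot: [-1.647, 1.568, -1.474]
force: [-1.3, 0.4, 7.7]
width: 44.9
t 11.7 pos [664.7 -42.4  88.3] heading z 0.173 F [-1.33  0.44  7.65] w 44.9
shift [ 8.3 -0.6 -0.8] rot [-0.    -0.     0.002] q [ 0.22  0.85 -0.35  1.58  0.38  0.78 -0.12]
[0.27245255 0.17149423 0.0326933 ]
```

View pics/t10.png

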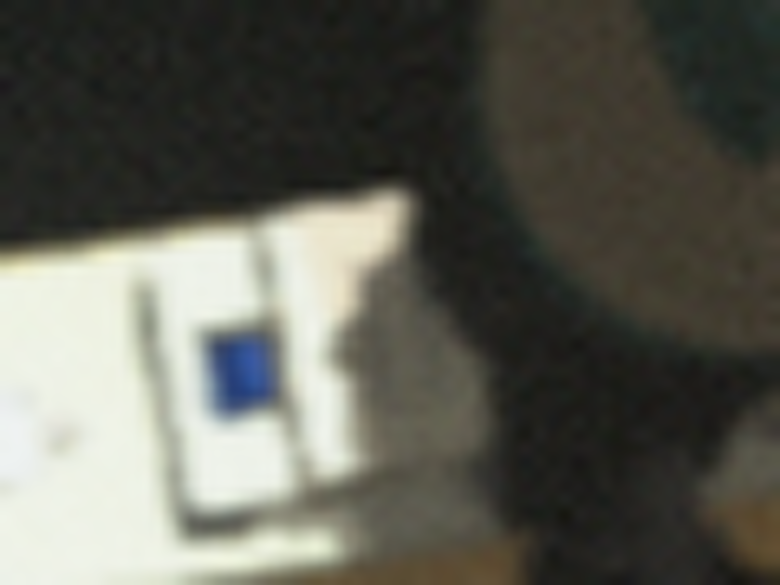

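View pics/s10.png

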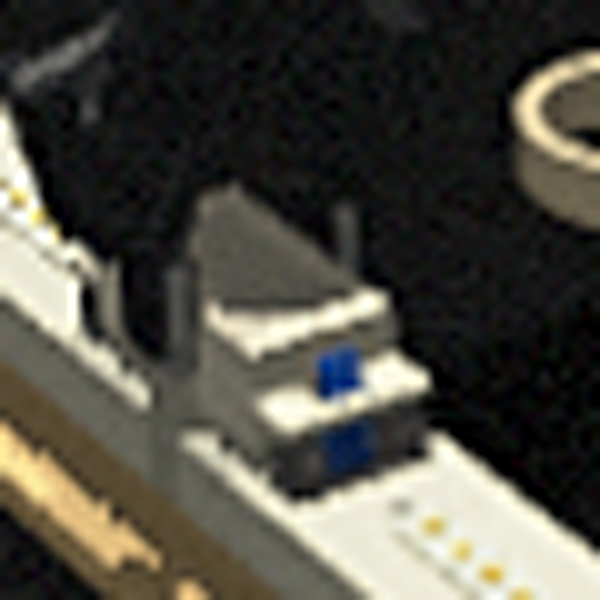

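```bash
python3 -m handwheel '-1 1.3 0.3 -0.4 0 0 0.001;-1 1.3 0.3 -0.4 0 0.001 0'; python3 - <<'E'
from h import *
show(664,-43.2,80,.173);print(ctrl.read_state()['torque'])
E
```

```text
clock: 12.0
eef_pos: [664.7, -42.5, 88.0]
tool_rot: [-1.331, 1.568, -1.159]
force: [-0.7, 0.6, 8.5]
width: 45.1
t 12.0 pos [664.7 -42.5  88. ] heading z 0.173 F [-0.7   0.58  8.55] w 45.1
shift [ 8.  -0.6 -0.8] rot [-0.     0.001  0.003] q [ 0.22  0.85 -0.35  1.58  0.38  0.78 -0.12]
[0.29149189 0.1440629  0.00631864]
```

```bash
python3 -m handwheel '-1 1.5 0.3 -0.3 0 0.001 0.002;-1 1.6 0.3 -0.3 0 0.001 0;-1 1.6 0.3 -0.3 0 0.001 0'; python3 - <<'E'
from h import *
show(664,-43.2,80,.173);print(ctrl.read_state()['torque'])
E
```

```text
clock: 12.3
eef_pos: [663.4, -42.6, 83.7]
tool_rot: [-2.497, 1.567, -2.324]
force: [0.5, 0.7, 3.4]
width: 45.0
t 12.3 pos [663.4 -42.6  83.7] heading z 0.172 F [0.52 0.71 3.42] w 45.0
shift [ 3.7 -0.7  0.5] rot [-0.001 -0.003  0.002] q [ 0.22  0.85 -0.35  1.58  0.38  0.77 -0.12]
[ 0.16387994 -0.1336026   0.07770805]
```

```bash
python3 - <<'E'
from h import *
show(663.5,-42.6,78.5,.173);print(ctrl.read_state()['torque'])
t=get_image("top");s=get_image("scene")
crop(t,270,130,60,45,13,'pics/t11.png');crop(s,190,135,60,60,10,'pics/s11.png')
E
```

```text
t 12.3 pos [663.4 -42.6  83.7] heading z 0.172 F [0.52 0.71 3.42] w 45.0
shift [ 5.2 -0.   0.1] rot [-0.001 -0.003  0.002] q [ 0.22  0.85 -0.35  1.58  0.38  0.77 -0.12]
[ 0.16387994 -0.1336026   0.07770805]
```

View pics/t11.png

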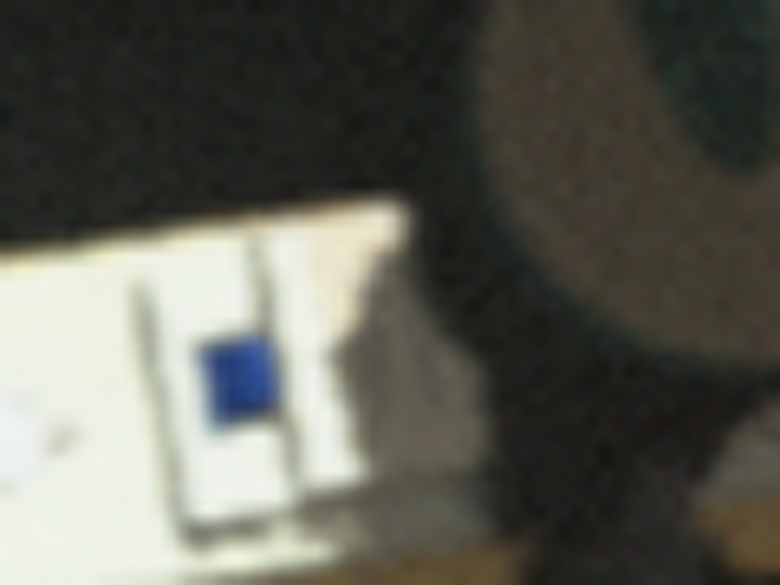

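View pics/s11.png

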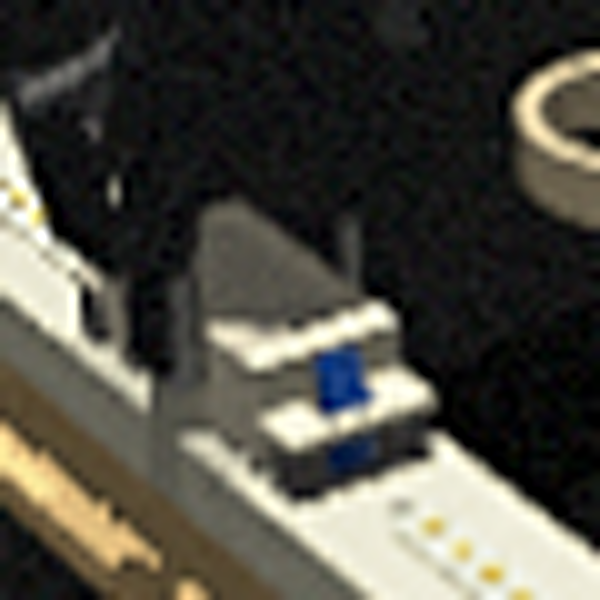

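```bash
python3 -m handwheel '-1 0.8 0.1 0.1 0 -0.002 0.001;-1 0.8 0.1 0 0 0 0.001;-1 0.8 0.1 0 0 0 0'; python3 - <<'E'
from h import *
show(663.5,-42.6,78.5,.173);print(ctrl.read_state()['torque'])
E
```

```text
clock: 12.7
eef_pos: [662.0, -43.8, 80.5]
tool_rot: [-2.839, 1.566, -2.667]
force: [-2.5, -0.3, 10.5]
width: 45.0
t 12.7 pos [662.  -43.8  80.5] heading z 0.172 F [-2.51 -0.26 10.48] w 45.0
shift [2.  0.9 1.7] rot [-0.001 -0.005  0.001] q [ 0.22  0.86 -0.35  1.59  0.38  0.77 -0.12]
[0.02059008 0.37650811 0.04869299]
```

```bash
python3 - <<'E'
from h import *
t=get_image("top");s=get_image("scene")
crop(t,270,130,60,45,13,'pics/t12.png');crop(s,190,135,60,60,10,'pics/s12.png')
show(663.5,-42.6,78.5,.173)
E
```

```text
t 12.8 pos [662.  -43.8  80.5] heading z 0.172 F [-1.57  0.89  7.16] w 45.2
shift [2.  0.9 1.7] rot [-0.001 -0.005  0.002] q [ 0.22  0.86 -0.35  1.59  0.38  0.77 -0.12]
```

View pics/t12.png

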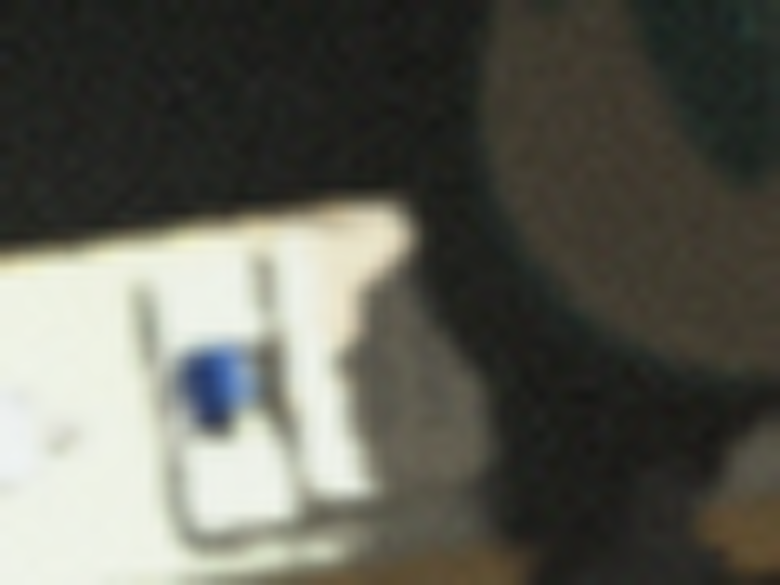

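View pics/s12.png

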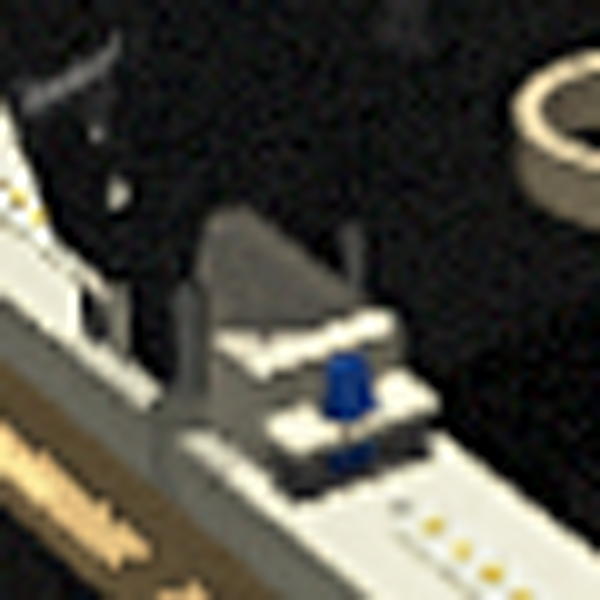

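```bash
python3 -m handwheel '-1 1 0 0.3 0 -0.003 0;-1 1 0 0.3 0 -0.002 0'; python3 - <<'E'
from h import *
show(663.5,-42.6,78.5,.173);print(ctrl.read_state()['torque'])
E
```

```text
clock: 13.0
eef_pos: [662.0, -43.8, 80.5]
tool_rot: [-1.847, 1.569, -1.675]
force: [-2.6, 0.0, 9.0]
width: 45.0
t 13.0 pos [662.  -43.8  80.5] heading z 0.172 F [-2.62  0.    9.04] w 45.0
shift [2.  0.9 1.7] rot [-0.001 -0.001  0.002] q [ 0.22  0.86 -0.35  1.59  0.38  0.76 -0.12]
[0.06690927 0.64838384 0.07808281]
```

```bash
python3 -m handwheel '-1 -0.3 0 0 0 0 0;-1 0 0 0 0 0 0;-0.2 0 0 0 0 0 0;0.2 0 0 0 0 0 0;0.6 0 0 0 0 0 0;0.6 0 0 0 0 0 0'; python3 - <<'E'
from h import *
show(663.5,-42.6,180,.173);print(ctrl.read_state()['torque'])
E
```

```text
clock: 13.6
eef_pos: [660.7, -44.2, 79.5]
tool_rot: [-2.719, 1.567, -2.547]
force: [1.2, 0.4, -0.4]
width: 68.5
t 13.6 pos [660.7 -44.2  79.5] heading z 0.172 F [ 1.16  0.35 -0.42] w 68.5
shift [-100.5    0.9    2.7] rot [-0.001 -0.004  0.002] q [ 0.22  0.86 -0.35  1.59  0.38  0.76 -0.12]
[0.06309457 0.05893715 0.02787606]
```

```bash
python3 -m handwheel '0.6 -10 0 1.5 0 -0.003 0;0.6 -20 0 0 0 0 0;0.6 -35 0 0 0 0 0;0.6 -40 0 0 0 0 0;0.6 -40 0 -30 0 0 0;0.6 0 30 -40 0 0 0;0.6 0 30 -40 0 0 0;0.6 0 30 -40 0 0 0;0.6 0 0 0 0 0 0'; python3 - <<'E'
from h import *
show(663.5,-42.6,80,.173)
t=get_image("top");s=get_image("scene")
cv2.imwrite('pics/top13.png',t);cv2.imwrite('pics/scene13.png',s)
crop(t,265,130,90,50,8.5,'pics/t13.png');crop(s,180,130,70,70,8.5,'pics/s13.png')
E
```

```text
clock: 14.5
eef_pos: [495.0, 20.6, 232.8]
tool_rot: [-0.934, 1.567, -0.764]
force: [0.2, 0.6, -0.5]
width: 68.5
t 14.5 pos [495.   20.6 232.8] heading z 0.17 F [ 0.23  0.61 -0.49] w 68.5
shift [153.5 -90.4 155.1] rot [-0.003  0.002  0.003] q [ 0.22  0.45 -0.45  1.94  0.26  0.81 -0.21]
```

View pics/t13.png

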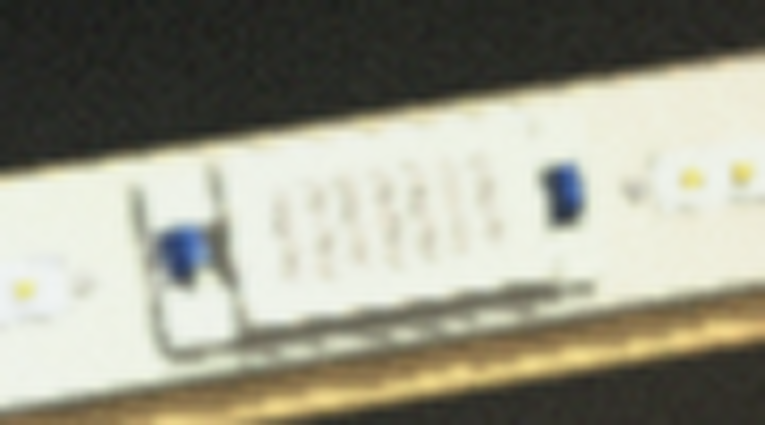

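View pics/s13.png

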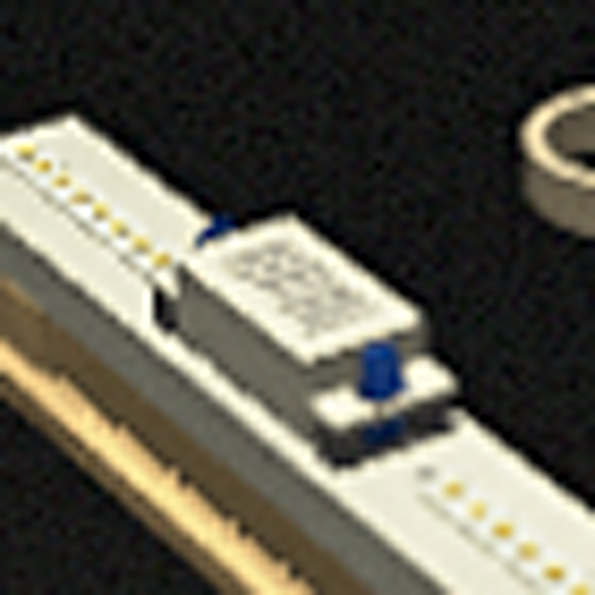

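```bash
python3 - <<'E'
from h import *
for f in("top0","top13","scene0","scene13"):
    im=cv2.imread(f'pics/{f}.png')
    x0,y0,x1,y1=(270,135,350,175) if 'top' in f else (190,140,240,195)
    b=cv2.resize(im[y0:y1,x0:x1],None,fx=8,fy=8,interpolation=2).astype(int)
    m=(b[...,0]-b[...,2]>30).astype(np.uint8);k,l,st,c=cv2.connectedComponentsWithStats(m)
    for i in range(1,k):
        if st[i,4]>150: print(f,[round(v/8,2) for v in (st[i,0]+8*x0,st[i,1]+8*y0,st[i,2]+0,st[i,3]+0)],st[i,4],(c[i]/8+[x0,y0]).round(2))
t=cv2.imread('pics/top13.png');a=cv2.imread('pics/top0.png')
cv2.imwrite('pics/cmp.png',np.vstack([cv2.resize(i[138:168,275:345],None,fx=10,fy=10,interpolation=2) for i in(a,t)]))
E
```

```text
top0 [np.float64(329.88), np.float64(148.75), np.float64(3.62), np.float64(6.0)] 1033 [331.66 151.77]
top0 [np.float64(284.0), np.float64(156.38), np.float64(4.88), np.float64(6.62)] 1527 [286.29 159.37]
top13 [np.float64(330.38), np.float64(149.25), np.float64(3.25), np.float64(5.5)] 860 [331.89 151.97]
top13 [np.float64(284.25), np.float64(156.38), np.float64(5.38), np.float64(5.88)] 1474 [286.76 159.19]
scene0 [np.float64(203.0), np.float64(155.12), np.float64(5.25), np.float64(12.12)] 2869 [205.64 161.17]
scene0 [np.float64(222.25), np.float64(169.75), np.float64(5.75), np.float64(12.12)] 3367 [224.97 175.74]
scene13 [np.float64(203.25), np.float64(155.12), np.float64(4.62), np.float64(3.62)] 465 [205.64 156.65]
scene13 [np.float64(222.38), np.float64(170.38), np.float64(5.25), np.float64(6.75)] 1834 [224.75 173.72]
scene13 [np.float64(223.0), np.float64(179.38), np.float64(4.5), np.float64(2.88)] 494 [225.15 180.77]
```

View pics/cmp.png

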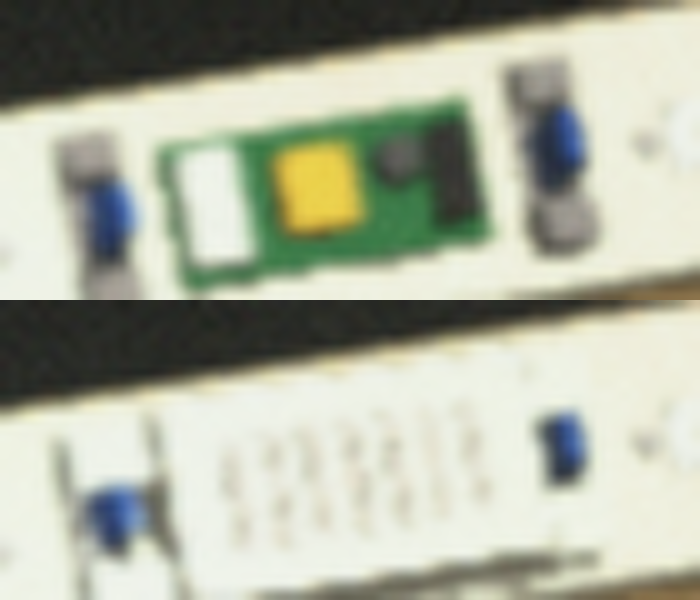

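```bash
python3 - <<'E'
from h import *
c=np.array([665.2,-43.5]);h=.173;a=np.array([np.cos(h),np.sin(h),0]);u=np.array([-a[1],a[0],0])
for s in(60,62,64):
    B=np.array([*c,s]);p=lambda y,z,x=0:proj("scene",B+u*y+a*x+[0,0,z]).round(2)
    print(s,'hooktop',p(51,34.5),'base',p(53,0),'barb tip',p(57.5,19),'ear outer bottom home/+1.5/+3',p(60.5,13.5)[1],p(60.5,15)[1],p(60.5,16.5)[1],'ear top',p(60.5,17.5))
s=cv2.imread('pics/scene13.png')
cv2.imwrite('pics/s13b.png',cv2.resize(s[148:192,198:240],None,fx=13,fy=13,interpolation=2))
# column profile through hook a
for x in(224,225,226): print([tuple(int(v) for v in s[r,x]) for r in range(167,185)])
E
```

```text
60 hooktop [224.09 172.04] base [224.84 183.14] barb tip [225.52 177.93] ear outer bottom home/+1.5/+3 180.13 179.66 179.19 ear top [226.13 178.87]
62 hooktop [224.06 171.41] base [224.82 182.53] barb tip [225.5  177.31] ear outer bottom home/+1.5/+3 179.5 179.03 178.56 ear top [226.11 178.24]
64 hooktop [224.04 170.77] base [224.8  181.91] barb tip [225.48 176.68] ear outer bottom home/+1.5/+3 178.87 178.4 177.93 ear top [226.09 177.62]
[(223, 242, 245), (221, 246, 248), (169, 203, 209), (108, 70, 61), (140, 71, 24), (110, 53, 19), (118, 59, 25), (114, 52, 18), (115, 51, 17), (100, 41, 0), (110, 111, 116), (108, 131, 137), (76, 79, 83), (71, 43, 34), (55, 25, 1), (43, 31, 30), (75, 84, 85), (177, 203, 209)]
[(226, 243, 246), (205, 235, 238), (128, 152, 161), (111, 74, 64), (125, 53, 2), (110, 51, 17), (116, 58, 26), (110, 50, 19), (109, 50, 14), (97, 43, 16), (128, 142, 146), (137, 162, 165), (64, 60, 55), (62, 21, 0), (50, 23, 12), (47, 44, 43), (129, 145, 149), (202, 233, 235)]
[(232, 250, 251), (186, 215, 215), (80, 86, 87), (96, 82, 74), (97, 63, 45), (102, 52, 28), (104, 50, 21), (101, 35, 0), (102, 34, 0), (115, 103, 104), (133, 159, 167), (116, 129, 130), (70, 49, 34), (64, 30, 9), (47, 31, 25), (51, 55, 57), (176, 201, 206), (231, 250, 252)]
```

View pics/s13b.png

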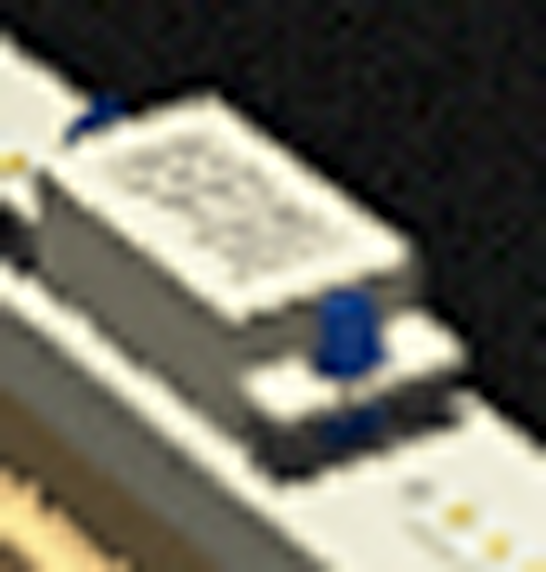

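Both hook tops are back at their rest pixels (top (332,152) and (287,159)). The scene view shows hook a's barb over the ear at (225,176). My height estimate can't tell fully home from about 1 mm short, so I'll touch the cover's top gently with shut fingers to check.

```bash
python3 -m handwheel '-1 0 -15 30 0 0 0;-1 0 -27 45 0 0 0;-1 5 -26 44 0 0 0;-1 30 -15 30 0 0 0;-1 40 -3 6 0 0 0;-1 15 0 0 0 0 0;-1 0 0 0 0 0 0'; python3 - <<'E'
from h import *
show(663,-43.7,112,.173)
E
```

```text
clock: 15.3
eef_pos: [685.0, -50.6, 146.1]
tool_rot: [-0.414, 1.544, -0.258]
force: [-0.1, -0.3, -0.1]
width: 0.1
t 15.3 pos [685.  -50.6 146.1] heading z 0.156 F [-0.1  -0.28 -0.13] w 0.1
shift [ 33.4  10.6 -21.5] rot [-0.017  0.025  0.011] q [ 0.24  0.79 -0.37  1.51  0.35  0.88 -0.1 ]
```

```bash
python3 -m handwheel '-1 0 10 -21 -0.017 0.025 0.011;-1 10 0 0 0 0 0;-1 0 0 0 0 0 0'; python3 - <<'E'
from h import *
show(663,-43.7,112,.173)
E
```

```text
clock: 15.6
eef_pos: [663.8, -44.2, 138.2]
tool_rot: [-0.27, 1.568, -0.097]
force: [-0.0, 0.1, 0.1]
width: 0.2
t 15.6 pos [663.8 -44.2 138.2] heading z 0.173 F [-0.01  0.09  0.08] w 0.2
shift [26.2  0.6 -0.7] rot [-0.     0.003  0.001] q [ 0.24  0.79 -0.38  1.56  0.35  0.86 -0.1 ]
```

```bash
python3 -m handwheel '-1 13 0.6 -0.7 0 0.003 0;-1 8 0 0 0 0 0;-1 4 0 0 0 0 0;-1 0 0 0 0 0 0;-1 0 0 0 0 0 0'; python3 - <<'E'
from h import *
show(663,-43.7,104,.173)
E
```

```text
clock: 16.1
eef_pos: [665.7, -43.8, 113.7]
tool_rot: [-0.438, 1.565, -0.266]
force: [-0.4, -0.0, -0.3]
width: 0.1
t 16.1 pos [665.7 -43.8 113.7] heading z 0.172 F [-0.36 -0.03 -0.33] w 0.1
shift [ 9.7  0.6 -2.7] rot [-0.001  0.005  0.002] q [ 0.23  0.82 -0.37  1.57  0.37  0.82 -0.11]
```

```bash
python3 -m handwheel '-1 1.5 0.3 -2.5 0 0.004 0;-1 1 0 -0.2 0 0 0;-1 0.8 0 -0.2 0 0 0;-1 0.8 0 0 0 0 0;-1 0.8 0 0 0 0 0'; python3 - <<'E'
from h import *
show(663,-43.7,104,.173)
E
python3 -m handwheel '-1 0.8 0 0 0 0 0;-1 0.8 0 0 0 0 0;-1 0.8 0 0 0 0 0'
```

```text
clock: 16.6
eef_pos: [663.1, -44.1, 109.2]
tool_rot: [-0.868, 1.567, -0.696]
force: [-0.4, 0.4, -0.8]
width: -0.1
t 16.6 pos [663.1 -44.1 109.2] heading z 0.172 F [-0.36  0.42 -0.83] w -0.1
shift [ 5.2  0.4 -0.1] rot [-0.001  0.002  0.003] q [ 0.23  0.82 -0.36  1.58  0.37  0.81 -0.11]
clock: 16.9
eef_pos: [663.2, -44.1, 106.7]
tool_rot: [-0.832, 1.567, -0.66]
force: [0.2, -0.2, -0.2]
width: 0.3
```

```bash
python3 -m handwheel '-1 0.8 0 0 0 0 0;-1 0.8 0 0 0 0 0'; python3 -m handwheel '-1 0.6 0 0 0 0 0;-1 0.6 0 0 0 0 0'
```

```text
clock: 17.1
eef_pos: [663.3, -44.1, 106.1]
tool_rot: [-0.887, 1.567, -0.715]
force: [-2.7, -0.8, 9.0]
width: -0.3
clock: 17.3
eef_pos: [663.2, -44.1, 106.1]
tool_rot: [-0.921, 1.566, -0.749]
force: [-2.3, 0.3, 5.7]
width: 0.1
```

The cover's top is hard at fingertip z about 98.1, with no movement at 9 N. To see whether that is home (33.5 mm above the spine's top), I'll touch the bare edge of the spine lightly for reference.

```bash
python3 -m handwheel '-1 -8 0 0 0 0.002 0.002;-1 -5 20 -4 0 0 0;-1 0 35 -6 0 0 0;-1 0 35 -6 0 0 0;-1 0 25 -5 0 0 0;-1 10 5 -1 0 0 0;-1 10 0 0 0 0 0;-1 0 0 0 0 0 0'; python3 - <<'E'
from h import *
show(622.4,70.8,80,.173)
E
```

```text
clock: 18.1
eef_pos: [618.6, 78.9, 99.0]
tool_rot: [0.321, 1.567, 0.494]
force: [-0.2, -0.5, 0.1]
width: 0.1
t 18.1 pos [618.6  78.9  99. ] heading z 0.172 F [-0.23 -0.51  0.08] w 0.1
shift [19.  -8.7  2.2] rot [-0.001  0.003 -0.001] q [ 0.03  0.78 -0.34  1.71  0.37  0.71 -0.32]
```

```bash
python3 -m handwheel '-1 8 0 2 0 0.002 0;-1 6 0 0 0 0 0;-1 3 0 0 0 0 0;-1 0 0 0 0 0 0'; python3 - <<'E'
from h import *
show(620.5,79,73,.173)
E
```

```text
clock: 18.5
eef_pos: [621.9, 73.6, 78.9]
tool_rot: [-1.751, 1.569, -1.586]
force: [0.1, -0.5, 0.1]
width: 0.2
t 18.5 pos [621.9  73.6  78.9] heading z 0.165 F [ 0.09 -0.54  0.06] w 0.2
shift [ 5.9  5.5 -0.5] rot [-0.008 -0.     0.002] q [ 0.03  0.81 -0.33  1.71  0.38  0.69 -0.33]
```

```bash
python3 -m handwheel '-1 0.8 0 0 0 0 0;-1 0.8 0 0 0 0 0;-1 0.8 0 0 0 0 0;-1 0.8 0 0 0 0 0';python3 -m handwheel '-1 0.8 0 0 0 0 0;-1 0.8 0 0 0 0 0'; python3 -m handwheel '-1 0.8 0 0 0 0 0;-1 0.6 0 0 0 0 0'
```

```text
clock: 18.9
eef_pos: [622.5, 72.6, 76.0]
tool_rot: [-1.202, 1.569, -1.039]
force: [0.2, 0.2, -0.1]
width: -0.3
clock: 19.1
eef_pos: [622.7, 72.8, 74.6]
tool_rot: [-0.927, 1.568, -0.763]
force: [0.1, -0.3, -0.0]
width: -0.0
clock: 19.3
eef_pos: [622.8, 72.9, 73.2]
tool_rot: [-0.859, 1.568, -0.695]
force: [0.1, 0.5, -0.3]
width: -0.1
```

```bash
python3 -m handwheel '-1 0.7 0 0 0 0 0'; python3 -m handwheel '-1 0.6 0 0 0 0 0'; python3 -m handwheel '-1 0.6 0 0 0 0 0';python3 -m handwheel '-1 0.5 0 0 0 0 0'
```

```text
clock: 19.4
eef_pos: [622.8, 73.0, 72.6]
tool_rot: [-0.856, 1.568, -0.692]
force: [-2.3, 0.5, 7.3]
width: -0.3
clock: 19.5
eef_pos: [622.8, 73.0, 72.6]
tool_rot: [-0.924, 1.568, -0.76]
force: [-3.6, 0.3, 7.4]
width: -0.0
clock: 19.6
eef_pos: [622.7, 73.0, 72.6]
tool_rot: [-0.984, 1.568, -0.82]
force: [-1.4, -0.2, 4.5]
width: 0.0
clock: 19.7
eef_pos: [622.8, 73.0, 72.6]
tool_rot: [-0.979, 1.568, -0.815]
force: [-0.5, 0.5, 4.2]
width: -0.0
```

The spine contact reads TCP 72.6 and the cover's top read 106.1. The difference is 33.5 mm, exactly the home height. I'll back off, look once more and hand in.

```bash
python3 -m handwheel '-1 -5 0 0 0 0 0;-1 -20 0 0 0 0 0;-1 -40 0 0 0 0 0;-1 -40 0 -20 0 0 0;-1 -20 0 -40 0 0 0;-1 0 0 -40 0 0 0;-1 0 0 -30 0 0 0;-1 0 0 0 0 0 0;-1 0 0 0 0 0 0'; python3 - <<'E'
from h import *
show(622,73,200,.173)
t=get_image("top");s=get_image("scene")
cv2.imwrite('pics/top14.png',t);cv2.imwrite('pics/scene14.png',s)
a=cv2.resize(t[80:280,160:420],None,fx=3,fy=3,interpolation=2);cv2.imwrite('pics/t14.png',a)
crop(s,180,130,70,70,8.5,'pics/s14.png')
E
```

```text
clock: 20.6
eef_pos: [491.5, 52.0, 202.8]
tool_rot: [-0.404, 1.564, -0.24]
force: [1.2, -0.1, -0.6]
width: -0.2
t 20.6 pos [491.5  52.  202.8] heading z 0.164 F [ 1.2  -0.06 -0.59] w -0.2
shift [  3.6  -0.7 132.2] rot [-0.009  0.006  0.003] q [ 0.13  0.48 -0.41  1.98  0.29  0.73 -0.3 ]
```

View pics/t14.png

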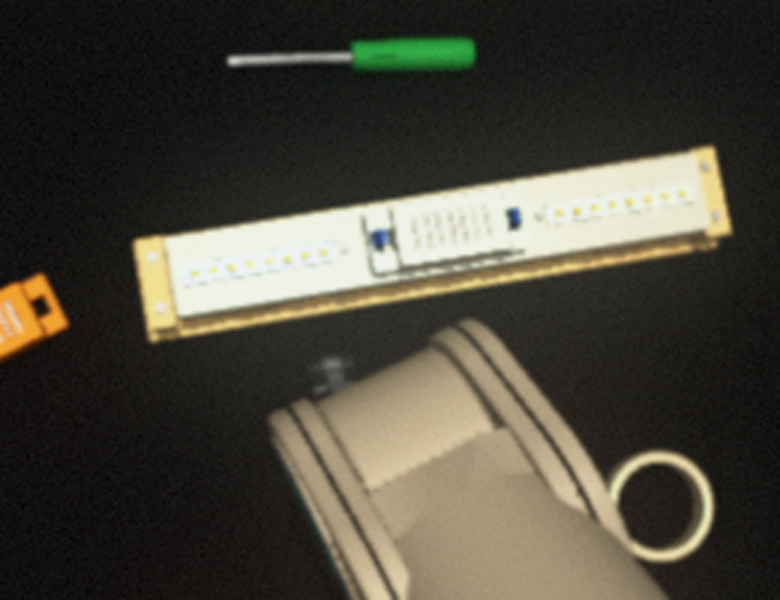

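View pics/s14.png

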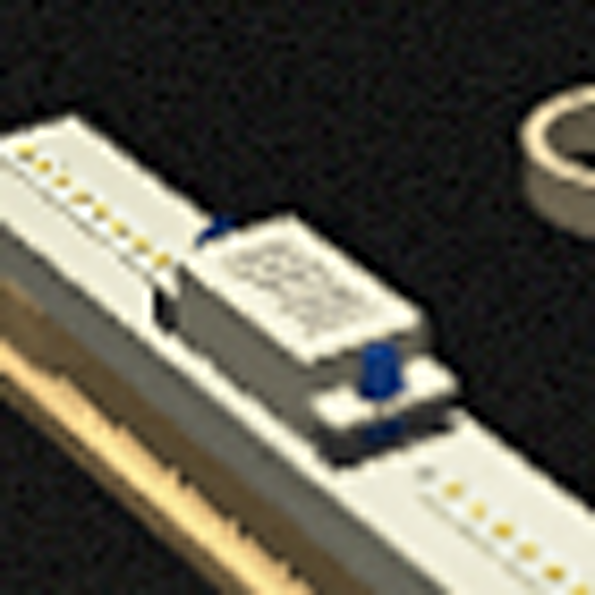

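The cover sits on the light with both blue hooks up through its slots (top (286,159) and (331,152)). The screwdriver and tape are where they were, and the gripper is clear.

```bash
python3 -c "
from cell import ctrl;print(ctrl.finish_job())"
```

```text
the job is handed in; nothing more can be done
None
```

The white gear cover is fitted on the strip light, let go, and the job was handed in at about 20.6 s of the 45 s allowed.

- **Fitting:** I gripped the cover across its width, lined its slots up with the hooks using both cameras, and pressed it down in small steps. It hung briefly against the side of a hook on the way down, and a small sideways correction freed it. The highest push I read at the end of a move was about 10.5 N.
- **Clicks:** After release, both hook tips were within about half a pixel of where they rested before. Hook a's barb shows over its ear in the scene view. Hook b is mostly hidden there, so I judged it from the top view.
- **Height:** The camera estimate could not tell fully home from about 1 mm short. I then touched the cover's top (about 9 N, no movement) and the bare spine (about 7 N) with shut fingers. The difference was 33.5 mm, which is exactly the home height.
- **Other things:** The tape and screwdriver look unmoved in the last pictures. The arm hid the carton in the final top view, so I did not check it at the end; no contact showed in any force reading I took.

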